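# Make up the pellet kit and the mull kit for the infrared bench

### The arm

A 6-joint arm with a two-finger parallel gripper is mounted at the origin on a cart in front of the work surface, level with it; the furniture and walls round the work are solid. World frame = base frame: x ahead of the robot, y to its left, z up, the work surface at z = 0. Lengths are in m, angles in rad, forces in N, time in s.
With the tool pointing down it reaches from about 0.275 to 0.875 m from the base axis. Payload 12.5 kg.
Tool frame: the origin (TCP) lies at the very end of the fingers, on their centre line; the grasp point (between the pads) lies 19 mm behind it; z points along the fingers, y is the direction in which the jaws open and shut (so a half turn about z gives the same grasp; the last joint's range is limited). The gripper opens to 85 mm and grips with 20 to 120 N. Pads are 22 mm wide; open, the fingers measure 114 mm over their backs; the gripper's body (76 mm by 85 mm) begins 54 mm behind the grasp point. The pads swing forward as they close: fully open they stand 13 mm farther back than shut.
Start: joints at [1.195, 0.351, 1.652, -0, 1.139, -0.085], TCP at [0.158, 0.527, 0.231] pointing down, gripper open.
Joint ranges: [-2.75, 2.75], [-0.79, 2.1], [0.01, 2.65], [-1.57, 4.71], [0.07, 3.14], [-2.87, 2.87]. Speed limits (rad/s): [2.22, 2.22, 2.79, 3.14, 3.14, 3.14].

### API

Orientations are given as a unit quaternion [x, y, z, w].
In Python, from rig import robot gives the robot as it stands.
- The arm moves only by the tool drive_tool, never from a script. Its argument "increments" is a list of rows, each a list of 2 entries, a list of its own where there are three numbers: the shift along the tool's x, y, z in m, then the turn about the tool's z in degrees. A call has 1 to 5 rows; each row shifts and turns the pose as measured when the row begins, along the tool's axes as they then stand; what a row does not reach is not made up. A row lasts 1/10 s, in which the tool goes at most 50 mm and 8.59 degrees, less where a joint would pass 70% of its speed; a pose out of reach is approached as far as the arm can. A call is refused whole if a number of a shift passes 0.05 or a number of a turn 8.59, either way. A call with a gripper value outside its range is refused whole. "claw" is the opening, from -1 (shut) to 1 (fully open), set as the call begins (left out, the last holds). The fingers move at their own pace and stop on an object; the grip force is fixed at half the most. Time passes only in rows, so rows that do not move let the fingers close. It gives the time, the measured TCP pose, the force and the opening at its end, in the units of the state.
- robot.get_obs(): the state, without advancing time (a new reading comes with each control period).
- robot.grab_frame(name): name is "scene" or "top"; returns a dict with "pixels" (480x640x3 uint8, blue, green, red), "fx", "fy", "cx", "cy" (pixels), "camera_from_world" (4x4, takes a point from world to camera coordinates). Camera axes: x right, y down, z forward; pixel columns grow to the right and rows downward; lengths in m; the calibration is good to about 2 mm. A picture is of the moment at which its call begins. There is no depth.
- robot.close_job(): hands the job in, once; it reports no verdict.
Trained networks look in the newest picture that a camera, given by its name, has taken for a name from the list of things; names that differ only in an ending like _2 or _b are one class to them, and where a whole thing is asked for, a point or a joint stands for the part that bears it (a point fixed in the world has none). Each returns a list of dicts, best first, with "p" (0 to 1); they miss things now and then, are a little off and sometimes report something else, mostly with a low value. They report only what shows in the picture. A call takes as long as a camera call. They do not tell look-alikes from the thing itself.
- robot.cut_out(thing, camera): "region" (480x640 bool, what is visible of it) and "pixel" ([row, column] in pixels, amid what is visible of it).
- robot.place_of(thing, camera): "pixel" ([row, column] in pixels: a listed point, or the origin of a listed thing).
The state is a dict: "t": time; "joint_pos": joint angles; "qd": joint speeds; "joint_efforts": joint torques, N m; "tool_pos": TCP position; "eef_rot": TCP orientation; "contact_force": force on the tool from outside, world axes, zero at the start; "ft_torque": the same for the moment, N m; "width": finger opening in m.
Only numpy, scipy, OpenCV 4.12 (cv2) and the standard library are available. Lean on these libraries where they do the work, as an engineer would, in place of code of your own. Each camera call takes 0.05 s, during which the arm holds its last target.

### The job

Make up the two sample-preparation kits from the stock on the bench: the steel die body, its plunger and the tall vial go into the empty tray, and the pestle and the slim oil bottle into the tray that already holds the mortar. Set each thing down gently, without dropping it, fully into its own pocket - die body, vial and bottle standing upright, plunger and pestle lying lengthwise in the long pocket - and leave the stouter brown bottle, the white pot and the short vial standing where they are.

Things in the scene. Friction and masses are not known exactly. Their poses are not given: they have to be found in the camera images.
- pellet_tray: Pellet-kit tray, all pockets empty: white with black pocket floors, fixed, 150 (x) x 210 (y) x 10 mm. Origin centre of underside; x away from robot (yaw +-12 deg), y left. Straight-walled pockets 7 mm deep (floor z=3, top z=10). Plunger: 38 (x) x 86 (y) at x=-42, y=0 (near side). Die: round 56 at x=27, y=52 (far left). Tall vial: round 42 at x=27, y=-56 (far right).
- mull_tray: Mull-kit tray: like the other (sizes, origin, axes, yaw, pocket depth and floor), told by the brown mortar (62 wide, its top at z=31 mm) fixed in its far left pocket at x=27, y=50. Pestle: pocket 34 (x) x 94 (y) at x=-44, y=0 (near side). Oil bottle: round 48 at x=27, y=-56 (far right). The two trays stand left and right of the stock, either way round.
- die_body: Body of the pellet die, a short heavy steel cylinder with a small hole in its top and a dark ring near its foot, diameter 38, height 36 mm, up to 0.55 kg, standing upright. Origin: centre of its underside; z along its axis, up. 
- die_plunger: Die plunger: steel pin with a wider head at one end, lying on its side, 68 mm long (along its own y), 21 mm wide and high; to grip and contact it is a 20 x 68 x 21 mm bar, taken across its width. Origin: centre of its underside; z up. Either end may point either way in the pocket.
- tall_vial: Tall sample vial: clear vial with white powder and a ribbed white cap, diameter 24, height 56 mm (the cap is the top 12 mm), standing. Origin: centre of its underside; z along its axis, up. 
- pestle: Pestle: brown stone rod, thicker at both ends, lying, 75 mm long (along its own y), up to 17 mm wide and high; to grip and contact it is a 16 x 76 x 17 mm bar, taken across its width. Origin: centre of its underside; z up. Either end may point either way.
- oil_bottle: Oil bottle: slim brown dropper bottle with a tall narrow black cap, body diameter 30, total height 78 mm, standing. The 30 mm body reaches up to 50 mm, the 21 mm cap is above it. Origin: centre of its underside; z along its axis, up. 
- brown_bottle: Not part of the kits: stouter brown bottle with a wide black cap, diameter 40, height 74 mm, loose. To stay where it stands. Origin: centre of its underside; z along its axis, up. 
- sample_pot: Not part of the kits: low white pot with a white screw cap, diameter 37, height 34 mm, loose. To stay where it stands. Origin: centre of its underside; z along its axis, up. 
- short_vial: Not part of the kits: the shorter of the two vials, with yellowish powder and a dark red cap, diameter 22, height 46 mm, loose. To stay where it stands. Origin: centre of its underside; z along its axis, up. 
Not all that is in view belongs to the job. Leave any blue look-alike of the pestle alone.

How it is judged:
At the end, for the whole second after the job is handed in: All five things on the floor of their own pockets (origin under 6.5 mm over the tray's underside, within 12 mm of the pocket centre on each tray axis), upright, or flat and lengthwise within 23 degrees, at rest; the three other containers upright within 25 mm of their places (x of die_body in the frame of pellet_tray between 0.015 and 0.039 m and y of die_body in the frame of pellet_tray between 0.04 and 0.064 m and z of die_body in the frame of pellet_tray between 0 and 0.0065 m and linear speed of each of die_body, tall_vial, die_plunger, pestle, oil_bottle below 0.02 m/s and angle between each of die_body, tall_vial, die_plunger, pestle, oil_bottle's own z axis and vertical below 0.12 rad and x of tall_vial in the frame of pellet_tray between 0.015 and 0.039 m and y of tall_vial in the frame of pellet_tray between -0.068 and -0.044 m and z of tall_vial in the frame of pellet_tray between 0 and 0.0065 m and x of die_plunger in the frame of pellet_tray between -0.054 and -0.03 m and y of die_plunger in the frame of pellet_tray between -0.012 and 0.012 m and z of die_plunger in the frame of pellet_tray between 0 and 0.0065 m and angle between the y axis of die_plunger and the y axis of pellet_tray, either way round below 0.4 rad and x of pestle in the frame of mull_tray between -0.056 and -0.032 m and y of pestle in the frame of mull_tray between -0.012 and 0.012 m and z of pestle in the frame of mull_tray between 0 and 0.0065 m and angle between the y axis of pestle and the y axis of mull_tray, either way round below 0.4 rad and x of oil_bottle in the frame of mull_tray between 0.015 and 0.039 m and y of oil_bottle in the frame of mull_tray between -0.068 and -0.044 m and z of oil_bottle in the frame of mull_tray between 0 and 0.0065 m and distance of each of brown_bottle, sample_pot, short_vial from where it was at the start of the episode below 0.025 m and angle between each of brown_bottle, sample_pot, short_vial's own z axis and vertical below 0.2 rad); the robot touches nothing.
It fails at once if a container that is no part of the kits is pushed more than 25 mm from its place or knocked over (distance of any of brown_bottle, sample_pot, short_vial from where it was at the start of the episode above 0.025 m or angle between any of brown_bottle, sample_pot, short_vial's own z axis and vertical above 0.3 rad).
It fails at once if one of the five things is dropped or thrown (faster than 0.9 m/s, as after a fall of 4 cm, with no finger on it) ((linear speed of die_body above 0.9 m/s and contact force between the fingers and die_body below 0.05 N) or (linear speed of tall_vial above 0.9 m/s and contact force between the fingers and tall_vial below 0.05 N) or (linear speed of die_plunger above 0.9 m/s and contact force between the fingers and die_plunger below 0.05 N) or (linear speed of pestle above 0.9 m/s and contact force between the fingers and pestle below 0.05 N) or (linear speed of oil_bottle above 0.9 m/s and contact force between the fingers and oil_bottle below 0.05 N)).
It also fails if it takes over 128 s, if anything falls off the work surface, if the arm or the gripper's body presses on something with over 40 N, if the wrist force passes 120 N, or if a joint passes its speed limit or range.

## Working session

There is one attempt and no reset: what is moved stays moved. The work goes in short steps, Python scripts to look and compute and a tool call to move; the robot and the scene stay as the last step left them, time stands still between calls to the robot, and variables do not carry over. Pictures are saved under pics/ and viewed, and the job is handed in when it is done.

Besides the shell and the picture viewer there is one more tool, called after "Call:" as name([rows], argument=value, ...), one row to a line, values as JSON. drive_tool: Moves the arm, as the interface text tells. Its arguments: {"type":"object","properties":{"increments":{"type":"array","items":{"type":"array"}},"claw":{"type":"number"}},"required":["increments"]}

```bash
ls; mkdir -p pics; python3 - <<'E'
from rig import robot
import cv2
o=robot.get_obs(); print({k:(v if not hasattr(v,'round') else v) for k,v in o.items()})
for n in("scene","top"):
    f=robot.grab_frame(n); cv2.imwrite(f"pics/{n}0.png",f["pixels"]); print(n,f["fx"],f["fy"],f["cx"],f["cy"],f["camera_from_world"])
E
```

```text
pics
{'t': 0.0, 'joint_pos': array([ 1.19540033e+00,  3.51250764e-01,  1.65245926e+00, -3.54225911e-06,
        1.13909045e+00, -8.46137425e-02]), 'qd': array([ 5.49211463e-05,  2.98462399e-03,  5.66645961e-04, -3.67598927e-04,
       -7.23245191e-04,  2.20840647e-05]), 'joint_efforts': array([-2.63863600e-03, -5.06098187e+01, -2.91405237e+01, -2.17717848e-04,
        4.49022918e-03,  1.31330441e-05]), 'tool_pos': array([0.15754232, 0.52659311, 0.2307371 ]), 'eef_rot': array([ 1.44878680e-01,  9.89449242e-01, -5.88371260e-04, -1.36114564e-04]), 'contact_force': array([0.00583305, 0.20224902, 0.35760673]), 'ft_torque': array([ 0.00662035,  0.02544207, -0.00994865]), 'width': 0.08545524568466473}
scene 543.9255064976496 543.9255064976496 317.0891525693785 236.59661315047364 [[ 0.62389821 -0.78149592 -0.00389203 -0.33549782]
 [-0.60094214 -0.47655946 -0.64168499  0.36068865]
 [ 0.49961941  0.402685   -0.76695843  0.69624678]
 [ 0.          0.          0.          1.        ]]
top 557.938015179277 557.938015179277 311.0756675287345 242.97642913941715 [[ 0.0097091  -0.99985678 -0.01386172  0.00292312]
 [-0.99113853 -0.00778606 -0.13260387  0.55885858]
 [ 0.13247695  0.01502635 -0.99107218  1.21459614]
 [ 0.          0.          0.          1.        ]]
```

View pics/scene0.png

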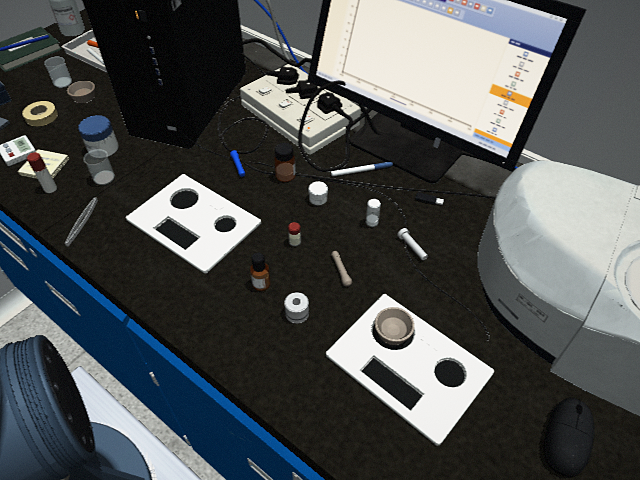

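View pics/top0.png

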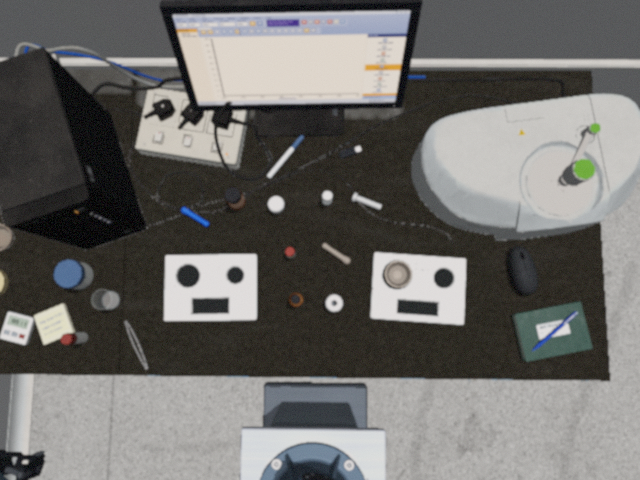

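```bash
cat > h.py <<'E'
import numpy as np, cv2
from rig import robot
def P(f,X):
    X=np.atleast_2d(X); T=f["camera_from_world"]; c=X@T[:3,:3].T+T[:3,3]
    return np.c_[f["fx"]*c[:,0]/c[:,2]+f["cx"], f["fy"]*c[:,1]/c[:,2]+f["cy"]]
def B(f,uv,z):
    uv=np.atleast_2d(uv).astype(float); T=f["camera_from_world"]; R=T[:3,:3]; C=-R.T@T[:3,3]
    d=np.c_[(uv[:,0]-f["cx"])/f["fx"],(uv[:,1]-f["cy"])/f["fy"],np.ones(len(uv))]@R
    return C+d*((z-C[2])/d[:,2])[:,None]
def cyl(prof,x,y,z0=0,n=48):
    a=np.linspace(0,2*np.pi,n,endpoint=False)
    return [np.c_[x+r*np.cos(a),y+r*np.sin(a),np.full(n,z0+z)] for r,z in prof]
def sil(f,rings_pairs,S=4):
    m=np.zeros((480*S,640*S),np.uint8)
    for pts in rings_pairs:
        h=cv2.convexHull((P(f,pts)*S).astype(np.float32)); cv2.fillConvexPoly(m,h.astype(np.int32),1)
    return cv2.resize(m.astype(np.float32),(640,480),interpolation=cv2.INTER_AREA)
E
cat > det.py <<'E'
from h import *
import pickle
out={}
for n in("scene","top"):
    f=robot.grab_frame(n); out[n]={"f":f}
    for t in "pellet_tray mull_tray die_body die_plunger tall_vial pestle oil_bottle brown_bottle sample_pot short_vial".split():
        c=robot.cut_out(t,n); p=robot.place_of(t,n); out[n][t]=(c,p)
        print(n,t,"CUT",[(round(d["p"],2),np.round(d["pixel"][::-1]).tolist(),int(d["region"].sum())) for d in c[:3]],"PL",[(round(d["p"],2),np.round(d["pixel"][::-1],1).tolist(),B(f,d["pixel"][::-1],0)[0,:2].round(3).tolist()) for d in p[:3]])
pickle.dump(out,open("det0.pkl","wb"))
print(robot.get_obs()["t"])
E
python3 det.py
```

```text
scene pellet_tray CUT [(0.66, [194.0, 220.0], 7057), (0.36, [411.0, 241.0], 294)] PL [(0.89, [193.6, 221.4], [0.461, 0.235])]
scene mull_tray CUT [(0.9, [414.0, 367.0], 12755)] PL [(0.8, [408.5, 366.4], [0.461, -0.24])]
scene die_body CUT [(0.9, [296.0, 309.0], 621)] PL [(0.73, [294.7, 316.2], [0.421, -0.047])]
scene die_plunger CUT [(0.87, [413.0, 241.0], 333)] PL [(0.74, [412.6, 247.6], [0.663, -0.12])]
scene tall_vial CUT [(0.53, [371.0, 213.0], 352)] PL [(0.88, [369.0, 224.5], [0.659, -0.027]), (0.43, [195.5, 219.7], [0.466, 0.236])]
scene pestle CUT [(0.69, [343.0, 267.0], 274), (0.53, [236.0, 164.0], 157)] PL [(0.66, [340.6, 269.9], [0.542, -0.049]), (0.62, [238.2, 167.9], [0.619, 0.272])]
scene oil_bottle CUT [(0.84, [260.0, 273.0], 548), (0.55, [320.0, 192.0], 366)] PL [(0.9, [256.8, 285.5], [0.427, 0.043])]
scene brown_bottle CUT [(0.57, [285.0, 163.0], 680)] PL [(0.81, [284.7, 173.0], [0.667, 0.187]), (0.19, [412.9, 248.2], [0.662, -0.121])]
scene sample_pot CUT [(0.9, [318.0, 193.0], 383)] PL [(0.57, [317.2, 202.7], [0.643, 0.084])]
scene short_vial CUT [(0.83, [296.0, 233
[... 522 characters left out ...]
98.2], [0.67, -0.128])]
top tall_vial CUT [] PL [(0.45, [324.6, 199.8], [0.666, -0.022])]
top pestle CUT [(0.69, [367.0, 198.0], 176), (0.64, [192.0, 218.0], 172), (0.6, [340.0, 256.0], 175)] PL [(0.69, [337.4, 253.6], [0.54, -0.052]), (0.67, [195.2, 217.1], [0.623, 0.279])]
top oil_bottle CUT [(0.65, [295.0, 298.0], 143), (0.5, [339.0, 253.0], 181)] PL [(0.58, [296.0, 299.9], [0.433, 0.042])]
top brown_bottle CUT [(0.76, [236.0, 200.0], 343), (0.52, [295.0, 299.0], 118)] PL [(0.88, [238.4, 200.2], [0.663, 0.179])]
top sample_pot CUT [(0.67, [275.0, 200.0], 243), (0.48, [298.0, 298.0], 127)] PL []
top short_vial CUT [(0.45, [288.0, 252.0], 89)] PL [(0.56, [290.2, 251.9], [0.543, 0.056])]
2.2
```

```bash
cat > fit.py <<'E'
from h import *
import pickle
from scipy.optimize import minimize
o=pickle.load(open("det0.pkl","rb")); fs=o["scene"]["f"]; ft=o["top"]["f"]
# trays: white threshold, backproject to z=.01
def tray(f,box):
    u0,v0,u1,v1=box; m=np.zeros((480,640),np.uint8)
    g=f["pixels"].min(2); m[v0:v1,u0:u1]=(g[v0:v1,u0:u1]>130)
    n,l,s,c=cv2.connectedComponentsWithStats(m); k=1+np.argmax(s[1:,4]); mm=(l==k).astype(np.uint8)
    cs,_=cv2.findContours(mm,cv2.RETR_EXTERNAL,cv2.CHAIN_APPROX_NONE)
    cc=max(cs,key=cv2.contourArea)[:,0,:]
    X=B(f,cc,0.010)[:,:2]
    return cv2.minAreaRect((X*1000).astype(np.float32))
for nm,f,b in(("pel scene",fs,(110,160,275,285)),("mul scene",fs,(315,280,510,455)),("pel top",ft,(150,240,270,335)),("mul top",ft,(360,240,480,335))):
    print(nm,tray(f,b))
CY=dict(die_body=[[(.019,0),(.019,.036)]],tall_vial=[[(.012,0),(.012,.056)]],oil_bottle=[[(.015,0),(.015,.05)],[(.0105,.05),(.0105,.078)]],
 brown_bottle=[[(.02,0),(.02,.045)],[(.014,.05),(.014,.074)]],sample_pot=[[(.0185,0),(.0185,.034)]],short_vial=[[(.011,0),(.011,.046)]])
def fit(nm,f,m,x0):
    m=m.astype(np.float32)
    def cost(p):
        s=sil(f,[np.vstack(cyl(q,p[0],p[1])) for q in CY[nm]]); return -np.minimum(s,m).sum()/np.maximum(s,m).sum()
    r=minimize(cost,x0,method="Nelder-Mead",options=dict(initial_simplex=[x0,[x0[0]+.008,x0[1]],[x0[0],x0[1]+.008]],xatol=2e-4,fatol=1e-4))
    return r.x.round(4),round(-r.fun,3)
if __name__=="__main__":
  for nm in CY:
    for n in("scene","top"):
        c,p=o[n][nm]
        if c and c[0]["p"]>.44 and p: print(nm,n,*fit(nm,o[n]["f"],c[0]["region"],B(o[n]["f"],p[0]["pixel"][::-1],0)[0,:2]))
E
python3 fit.py
python3 - <<'E'
import cv2
a=cv2.imread('pics/scene0.png')[135:335,225:445]; cv2.imwrite('pics/sc_crop.png',cv2.resize(a,None,fx=3,fy=3,interpolation=cv2.INTER_CUBIC)[:600])
b=cv2.imread('pics/top0.png')[180:320,180:400]; cv2.imwrite('pics/top_crop.png',cv2.resize(b,None,fx=3.5,fy=3.5,interpolation=cv2.INTER_CUBIC))
E
```

```text
pel scene ((459.5827331542969, 233.03555297851562), (150.0461883544922, 211.63514709472656), 1.3682994842529297)
mul scene ((462.662109375, -237.26617431640625), (209.57000732421875, 149.985107421875), 86.5975570678711)
pel top ((460.01300048828125, 236.55810546875), (151.88035583496094, 212.79029846191406), 1.261955738067627)
mul top ((462.18145751953125, -235.11119079589844), (211.9662322998047, 151.87713623046875), 86.49861145019531)
die_body scene [ 0.4266 -0.0479] 0.93
tall_vial scene [ 0.6647 -0.0296] 0.872
oil_bottle scene [0.4342 0.0372] 0.85
oil_bottle top [0.4327 0.0391] 0.878
brown_bottle scene [0.6648 0.1812] 0.904
brown_bottle top [0.6625 0.1818] 0.947
sample_pot scene [0.653  0.0885] 0.841
short_vial scene [0.5409 0.0521] 0.907
short_vial top [0.5392 0.0536] 0.863
```

View pics/sc_crop.png

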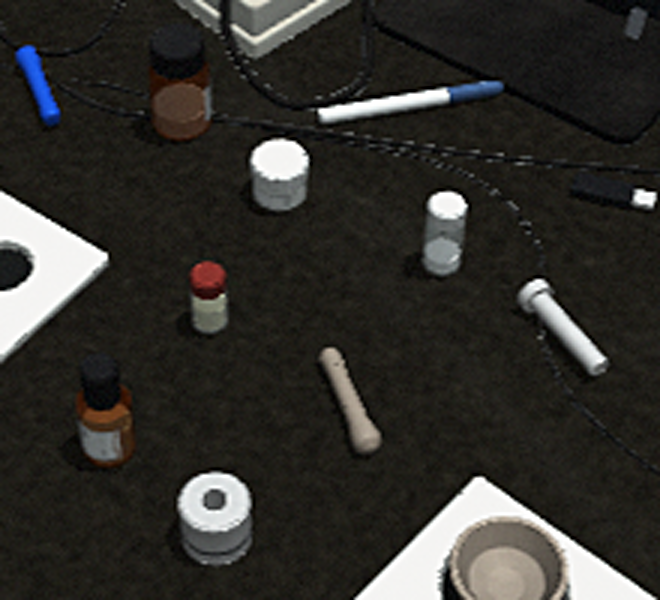

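View pics/top_crop.png

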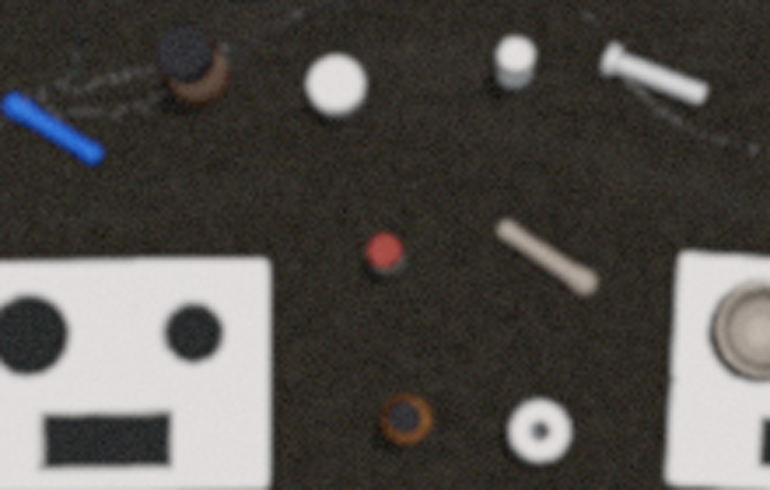

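```bash
cat > fit2.py <<'E'
from fit import *
def blob(f,box,thr=90,bandmax=None):
    u0,v0,u1,v1=box; g=f["pixels"].astype(int).max(2); m=np.zeros((480,640),np.uint8); m[v0:v1,u0:u1]=g[v0:v1,u0:u1]>thr
    n,l,s,c=cv2.connectedComponentsWithStats(m); k=1+np.argmax(s[1:,4]); return (l==k).astype(np.uint8)
for nm,f,b,z in(("pestle s",fs,(325,245,355,290),.008),("pestle t",ft,(315,238,355,270),.008),("plunger s",fs,(392,222,432,264),.0105),("plunger t",ft,(345,188,388,214),.0105)):
    m=blob(f,b); v,u=np.nonzero(m); X=(B(f,np.c_[u,v],z)[:,:2]*1000).astype(np.float32); print(nm,cv2.minAreaRect(X),m.sum())
for nm,f,b,x0 in(("die_body",fs,(275,285,315,328),(.4266,-.0479)),("die_body",ft,(318,290,350,318),(.4266,-.0479)),("tall_vial",ft,(315,186,340,210),(.665,-.03)),("sample_pot",ft,(262,192,292,218),(.65,.085)),("sample_pot",fs,(303,176,333,208),(.65,.085))):
    m=blob(f,b,70); print(nm,m.sum(),*fit(nm,f,m,np.array(x0)))
E
python3 fit2.py | grep -v -e "^pel" -e "^mul"
```

```text
pestle s ((542.240966796875, -48.63187026977539), (75.6629409790039, 14.349817276000977), 58.805633544921875) 231
pestle t ((539.7467041015625, -48.32372283935547), (75.475341796875, 16.583898544311523), 57.90762710571289) 201
plunger s ((661.0780639648438, -117.46299743652344), (76.8795394897461, 21.3262996673584), 63.79007339477539) 264
plunger t ((659.2923583984375, -118.43032836914062), (73.46810913085938, 22.265972137451172), 65.37196350097656) 241
die_body 572 [ 0.4271 -0.047 ] 0.849
die_body 312 [ 0.4247 -0.0449] 0.784
tall_vial 167 [ 0.6647 -0.0283] 0.866
sample_pot 282 [0.6504 0.0896] 0.894
sample_pot 389 [0.6518 0.0883] 0.849
```

```bash
cat > go.py <<'E'
# usage: go.py x y z psi [nrows]  -> suggested rows in tool axes
import sys,json
from h import *
x,y,z,ps=map(float,sys.argv[1:5]); o=robot.get_obs(); q=o["eef_rot"]; p=o["tool_pos"]
def psi_of(q):
    from scipy.spatial.transform import Rotation as R
    m=R.from_quat(q).as_matrix(); return np.degrees(np.arctan2(m[1,1],m[0,1])),m
s,m=psi_of(q); D=np.array([x,y,z])-p; t=-((ps-s+90)%180-90) if len(sys.argv)<7 else -(ps-s)
n=max(int(np.ceil(np.linalg.norm(D)/.048)),int(np.ceil(abs(t)/8.5)),1)
if len(sys.argv)>5: n=max(n,int(sys.argv[5]))
print("t",o["t"],"p",p.round(4),"psi",s.round(2),"tilt",m[2].round(3),"w",round(o["width"],4),"F",o["contact_force"].round(1),"D",D.round(4),"turn",round(t,2),"n",n)
rows=[]
for i in range(n):
    a=np.radians(s-t*i/n); Y=np.array([np.cos(a),np.sin(a)]); X=np.array([-Y[1],Y[0]]); d=D/n
    rows.append([[round(float(d[:2]@X),4),round(float(d[:2]@Y),4),round(-float(d[2]),4)],round(t/n,2)])
for i in range(0,n,5): print(json.dumps(rows[i:i+5]))
E
python3 go.py .541 -.0485 .13 -31.7 16 full
python3 - <<'E'
from h import *
f=robot.grab_frame("top")
for z in(0,.1,.2): print(z,B(f,[[430,225],[470,238],[515,240],[420,120],[104,240],[140,228]],z)[:,:2].round(3).tolist())
E
```

```text
t 2.2 p [0.1577 0.5269 0.2313] psi 73.34 tilt [-0.  0. -1.] w 0.0857 F [ 0.3 -0.5 -0.3] D [ 0.3833 -0.5754 -0.1013] turn 105.04 n 16
[[[-0.0333, -0.0276, 0.0063], 6.56], [[-0.0362, -0.0236, 0.0063], 6.56], [[-0.0387, -0.0193, 0.0063], 6.56], [[-0.0406, -0.0148, 0.0063], 6.56], [[-0.042, -0.01, 0.0063], 6.56]]
[[[-0.0429, -0.0051, 0.0063], 6.56], [[-0.0432, -0.0002, 0.0063], 6.56], [[-0.043, 0.0047, 0.0063], 6.56], [[-0.0421, 0.0096, 0.0063], 6.56], [[-0.0408, 0.0144, 0.0063], 6.56]]
[[[-0.0388, 0.0189, 0.0063], 6.56], [[-0.0364, 0.0232, 0.0063], 6.56], [[-0.0335, 0.0273, 0.0063], 6.56], [[-0.0302, 0.0309, 0.0063], 6.56], [[-0.0265, 0.0342, 0.0063], 6.56]]
[[[-0.0224, 0.037, 0.0063], 6.56]]
0 [[0.608, -0.266], [0.578, -0.358], [0.574, -0.461], [0.86, -0.247], [0.567, 0.49], [0.596, 0.407]]
0.1 [[0.591, -0.246], [0.564, -0.331], [0.56, -0.426], [0.824, -0.229], [0.553, 0.451], [0.58, 0.375]]
0.2 [[0.574, -0.226], [0.549, -0.303], [0.546, -0.39], [0.787, -0.21], [0.54, 0.412], [0.564, 0.342]]
```

Call:
drive_tool([
  [[-0.033,-0.028,0.006],6.5],
  [[-0.036,-0.024,0.006],6.5],
  [[-0.039,-0.019,0.006],6.5],
  [[-0.041,-0.015,0.006],6.5],
  [[-0.042,-0.01,0.006],6.5],
], claw=0.0)

```text
t: 2.75
tool_pos: [0.2783, 0.3437, 0.2007]
eef_rot: [0.422, 0.907, 0.002, 0.0]
contact_force: [1.3, 0.9, -0.2]
width: 0.0428
```

Call:
drive_tool([
  [[-0.043,-0.005,0.006],6.5],
  [[-0.043,0,0.006],6.5],
  [[-0.043,0.005,0.006],6.5],
  [[-0.042,0.01,0.006],6.5],
  [[-0.041,0.014,0.006],6.5],
])

```text
t: 3.25
tool_pos: [0.4001, 0.155, 0.1704]
eef_rot: [0.667, 0.745, 0.004, 0.0]
contact_force: [0.7, 1.4, 0.3]
width: 0.0424
```

```bash
python3 go.py .541 -.0485 .13 -31.7 4 full
```

```text
t 3.25 p [0.4001 0.155  0.1704] psi 6.29 tilt [ 0.005  0.006 -1.   ] w 0.0424 F [0.7 1.4 0.3] D [ 0.1409 -0.2035 -0.0404] turn 37.99 n 6
[[[-0.0363, 0.0196, 0.0067], 6.33], [[-0.0339, 0.0235, 0.0067], 6.33], [[-0.0311, 0.0271, 0.0067], 6.33], [[-0.0279, 0.0304, 0.0067], 6.33], [[-0.0244, 0.0333, 0.0067], 6.33]]
[[[-0.0206, 0.0357, 0.0067], 6.33]]
```

Call:
drive_tool([
  [[-0.036,0.02,0.006],6.3],
  [[-0.034,0.023,0.007],6.3],
  [[-0.031,0.027,0.007],6.3],
  [[-0.028,0.03,0.007],6.3],
  [[-0.024,0.033,0.007],6.3],
])

```text
t: 3.75
tool_pos: [0.5199, -0.0236, 0.1357]
eef_rot: [0.851, 0.525, 0.005, -0.0]
contact_force: [0.3, 0.4, -0.4]
width: 0.0428
```

Call:
drive_tool([
  [[-0.02,0.036,0.007],6.3],
  [[0,0,0],0],
  [[0,0,0],0],
])

```text
t: 4.05
tool_pos: [0.5457, -0.0634, 0.1273]
eef_rot: [0.882, 0.472, 0.005, -0.0]
contact_force: [-0.7, 0.8, 0.0]
width: 0.0428
```

```bash
python3 go.py .541 -.0485 .06 -31.7 2 full; python3 - <<'E'
from h import *
for n in("scene","top"):
    f=robot.grab_frame(n); im=f["pixels"].copy(); p=robot.get_obs()["tool_pos"]
    u=P(f,p)[0]; print(n,u)
    cv2.circle(im,tuple(int(k*8) for k in u),16,(0,255,0),1,shift=3)
    c=im[int(u[1])-80:int(u[1])+80,int(u[0])-100:int(u[0])+100]; cv2.imwrite(f"pics/{n}1.png",cv2.resize(c,None,fx=3.5,fy=3.5,interpolation=cv2.INTER_CUBIC))
E
```

```text
t 4.05 p [ 0.5457 -0.0634  0.1273] psi -33.69 tilt [ 0.009  0.004 -1.   ] w 0.0428 F [-0.7  0.8  0. ] D [-0.0047  0.0149 -0.0673] turn -1.99 n 2
[[[0.0049, -0.0061, 0.0337], -1.0], [[0.005, -0.006, 0.0337], -1.0]]
scene [351.70200692 224.44500266]
top [344.28361407 243.82746617]
```

View pics/scene1.png

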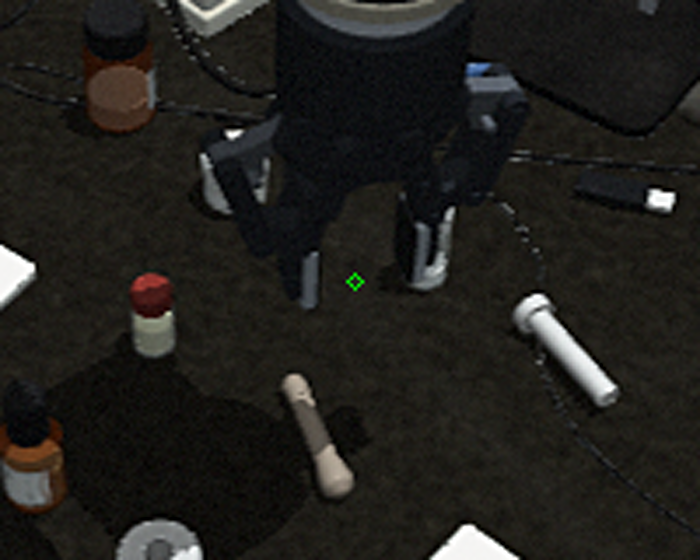

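View pics/top1.png

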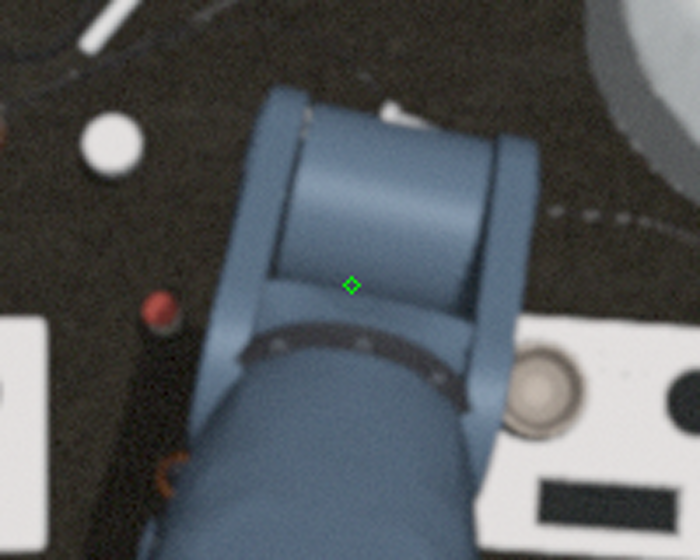

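Call:
drive_tool([
  [[0.005,-0.006,0.03],-1],
  [[0.005,-0.006,0.03],-1],
  [[0,0,0],0],
  [[0,0,0],0],
])

```text
t: 4.55
tool_pos: [0.5414, -0.0438, 0.0692]
eef_rot: [0.871, 0.491, 0.007, 0.001]
contact_force: [0.6, 0.3, 0.1]
width: 0.0429
```

```bash
python3 go.py .541 -.0485 .010 -31.7 4 full
```

```text
t 4.55 p [ 0.5414 -0.0438  0.0692] psi -31.16 tilt [ 0.01   0.008 -1.   ] w 0.0429 F [0.6 0.3 0.1] D [-0.0004 -0.0047 -0.0592] turn 0.54 n 4
[[[-0.0011, 0.0005, 0.0148], 0.13], [[-0.0011, 0.0005, 0.0148], 0.13], [[-0.0011, 0.0005, 0.0148], 0.13], [[-0.0011, 0.0005, 0.0148], 0.13]]
```

Call:
drive_tool([
  [[-0.002,0,0.029],0.5],
  [[-0.002,0,0.025],0],
  [[0,0,0],0],
])

```text
t: 4.85
tool_pos: [0.5428, -0.0467, 0.0192]
eef_rot: [0.873, 0.488, 0.009, 0.003]
contact_force: [0.3, 0.7, -0.1]
width: 0.0426
```

```bash
python3 go.py .541 -.0485 .010 -31.7 1 full; python3 - <<'E'
from h import *
for n in("scene",):
    f=robot.grab_frame(n); im=f["pixels"].copy(); p=robot.get_obs()["tool_pos"]
    u=P(f,p)[0]; print(n,u)
    cv2.circle(im,tuple(int(k*8) for k in u),16,(0,255,0),1,shift=3)
    c=im[int(u[1])-60:int(u[1])+60,int(u[0])-70:int(u[0])+70]; cv2.imwrite(f"pics/{n}2.png",cv2.resize(c,None,fx=4.5,fy=4.5,interpolation=cv2.INTER_CUBIC))
E
```

```text
t 4.85 p [ 0.5428 -0.0467  0.0192] psi -31.59 tilt [ 0.013  0.015 -1.   ] w 0.0426 F [ 0.3  0.7 -0.1] D [-0.0018 -0.0018 -0.0092] turn 0.11 n 1
[[[-0.0025, -0.0006, 0.0092], 0.11]]
scene [340.58534952 261.59192932]
```

View pics/scene2.png

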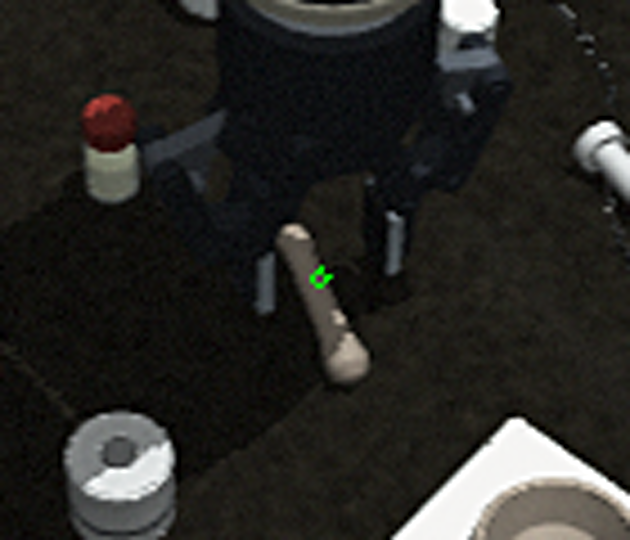

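```bash
sed -i 's/"tilt",m\[2\].round(3)/"zax",m[:2,2].round(4)/' go.py; python3 go.py .5415 -.048 .010 -31.7 1 full
```

```text
t 4.9 p [ 0.5438 -0.0468  0.0207] psi -31.59 zax [0.022  0.0031] w 0.0427 F [-0.5  0.8  0. ] D [-0.0023 -0.0012 -0.0107] turn 0.11 n 1
[[[-0.0022, -0.0014, 0.0107], 0.11]]
```

Call:
drive_tool([
  [[-0.002,-0.0005,0.0085],0],
  [[0,0,0],0],
])

```text
t: 5.1
tool_pos: [0.5442, -0.0485, 0.0149]
eef_rot: [0.873, 0.488, 0.012, 0.005]
contact_force: [-0.8, -0.3, -0.2]
width: 0.0424
```

```bash
python3 go.py .5415 -.048 .010 -31.7 1 full
```

```text
t 5.1 p [ 0.5442 -0.0485  0.0149] psi -31.58 zax [0.026  0.0023] w 0.0424 F [-0.8 -0.3 -0.2] D [-0.0027  0.0005 -0.0049] turn 0.12 n 1
[[[-0.0009, -0.0025, 0.0049], 0.12]]
```

Call:
drive_tool([
  [[0,0,0],0],
])

```text
t: 5.2
tool_pos: [0.5448, -0.0486, 0.0159]
eef_rot: [0.873, 0.488, 0.013, 0.006]
contact_force: [-0.6, -0.9, 0.3]
width: 0.0425
```

```bash
python3 go.py .5415 -.048 .010 -31.7 1 full; python3 -c "
from rig import robot
o=robot.get_obs();print(o['joint_pos'].round(4),o['qd'].round(4),o['joint_efforts'].round(2))"
```

```text
t 5.2 p [ 0.5448 -0.0486  0.0159] psi -31.58 zax [0.0275 0.0021] w 0.0425 F [-0.6 -0.9  0.3] D [-0.0033  0.0006 -0.0059] turn 0.12 n 1
[[[-0.0012, -0.0031, 0.0059], 0.12]]
[-0.1775  0.6488  1.8138  0.0114  0.6523  0.3646] [-0.0002 -0.0057  0.0037 -0.0021  0.0033 -0.0014] [-1.000e-02 -5.591e+01 -1.846e+01  1.000e-02 -8.000e-02 -0.000e+00]
```

Call:
drive_tool([
  [[0,0,0],0],
  [[0,0,0],0],
])

```text
t: 5.4
tool_pos: [0.5453, -0.0487, 0.0171]
eef_rot: [0.873, 0.488, 0.013, 0.006]
contact_force: [-0.4, -0.7, -0.6]
width: 0.0425
```

```bash
python3 go.py .5415 -.048 .010 -31.7 1 full; python3 -c "
from rig import robot
o=robot.get_obs();print(o['joint_pos'].round(4),o['qd'].round(4),o['joint_efforts'].round(2))"
```

```text
t 5.4 p [ 0.5453 -0.0487  0.0171] psi -31.58 zax [0.0291 0.0018] w 0.0425 F [-0.4 -0.7 -0.6] D [-0.0038  0.0007 -0.0071] turn 0.12 n 1
[[[-0.0014, -0.0036, 0.0071], 0.12]]
[-0.1774  0.6469  1.8132  0.0114  0.6532  0.3646] [-0.001  -0.0077  0.0005  0.0004  0.0043 -0.0014] [-1.000e-02 -5.639e+01 -1.880e+01  1.000e-02 -9.000e-02 -0.000e+00]
```

```bash
cat > go.py <<'E'
# usage: go.py x y z psi [nrows] -> suggested rows in tool axes (full turn, no half-turn wrap)
import sys,json
from h import *
from scipy.spatial.transform import Rotation as R
x,y,z,ps=map(float,sys.argv[1:5]); o=robot.get_obs(); p=o["tool_pos"]; m=R.from_quat(o["eef_rot"])
M=m.as_matrix(); s=np.degrees(np.arctan2(M[1,1],M[0,1])); D=np.array([x,y,z])-p; t=-(ps-s)
n=max(int(np.ceil(np.linalg.norm(D)/.049)),int(np.ceil(abs(t)/8.5)),1)
if len(sys.argv)>5: n=max(n,int(sys.argv[5]))
az=np.arctan2(p[1],p[0])
print("t",round(o["t"],2),"p",p.round(4),"psi",s.round(2),"zax",M[:2,2].round(4),"w",round(o["width"],4),"F",o["contact_force"].round(1),"D",D.round(4),"turn",round(t,2),"n",n)
rows=[]
for i in range(n):
    q=m*R.from_euler("z",t*i/n,degrees=True); d=q.inv().apply(D/n); rows.append([[round(float(k),4) for k in d],round(t/n,2)])
for i in range(0,n,5): print(json.dumps(rows[i:i+5]))
E
python3 go.py .5415 -.048 .010 -31.7
```

```text
t 5.4 p [ 0.5453 -0.0487  0.0171] psi -31.58 zax [0.0291 0.0018] w 0.0425 F [-0.4 -0.7 -0.6] D [-0.0038  0.0007 -0.0071] turn 0.12 n 1
[[[-0.0016, -0.0038, 0.007], 0.12]]
```

Call:
drive_tool([
  [[-0.0015,-0.004,0.0085],0],
])

```text
t: 5.5
tool_pos: [0.5424, -0.0481, 0.0093]
eef_rot: [0.873, 0.488, 0.014, 0.007]
contact_force: [0.4, 0.1, -0.8]
width: 0.0427
```

```bash
cat > w.py <<'E'
import sys
from h import *
for i in range(int(sys.argv[1])): robot.grab_frame("scene")
E
python3 w.py 2; python3 go.py .5415 -.048 .010 -31.7
```

```text
t 5.6 p [ 0.5402 -0.0476  0.0074] psi -31.58 zax [0.0271 0.0022] w 0.0429 F [0.  0.6 1. ] D [ 0.0013 -0.0004  0.0026] turn 0.12 n 1
[[[0.0004, 0.0013, -0.0025], 0.12]]
```

Call:
drive_tool([
  [[0,0.001,-0.002],0],
], claw=-1)

```text
t: 5.7
tool_pos: [0.5405, -0.048, 0.009]
eef_rot: [0.873, 0.488, 0.012, 0.005]
contact_force: [0.2, -0.3, -0.8]
width: 0.0293
```

```bash
python3 w.py 4; python3 go.py .54 -.048 .12 -31.7; python3 w.py 4;python3 go.py .54 -.048 .12 -31.7
```

```text
t 5.9 p [ 0.5413 -0.0482  0.0097] psi -31.58 zax [0.0275 0.0021] w 0.0153 F [-1.  -0.1  2.8] D [-0.0013  0.0002  0.1103] turn 0.12 n 3
[[[0.0004, 0.0004, -0.0367], 0.04], [[0.0004, 0.0004, -0.0367], 0.04], [[0.0004, 0.0004, -0.0367], 0.04]]
t 6.1 p [ 0.5412 -0.0482  0.0097] psi -31.58 zax [0.0276 0.0021] w 0.0145 F [-0.9 -0.1  6. ] D [-0.0012  0.0002  0.1103] turn 0.12 n 3
[[[0.0004, 0.0004, -0.0368], 0.04], [[0.0004, 0.0004, -0.0368], 0.04], [[0.0004, 0.0004, -0.0368], 0.04]]
```

Call:
drive_tool([
  [[0,0,-0.03],0],
])

```text
t: 6.2
tool_pos: [0.5385, -0.048, 0.0373]
eef_rot: [0.873, 0.488, 0.01, 0.004]
contact_force: [-0.2, 0.4, 0.5]
width: 0.0149
```

```bash
python3 w.py 2; python3 go.py .42 -.234 .10 -3.45; python3 - <<'E'
from h import *
f=robot.grab_frame("scene"); im=f["pixels"].copy(); p=robot.get_obs()["tool_pos"]; u=P(f,p)[0]
c=im[int(u[1])-60:int(u[1])+60,int(u[0])-70:int(u[0])+70]; cv2.imwrite("pics/scene3.png",cv2.resize(c,None,fx=4.5,fy=4.5,interpolation=cv2.INTER_CUBIC))
E
```

```text
t 6.3 p [ 0.5419 -0.0486  0.0421] psi -31.58 zax [0.0315 0.0014] w 0.0144 F [ 0.8 -0.1  0. ] D [-0.1219 -0.1854  0.0579] turn -28.13 n 5
[[[-0.0442, -0.001, -0.0124], -5.63], [[-0.0438, -0.0054, -0.0124], -5.63], [[-0.0431, -0.0096, -0.0124], -5.63], [[-0.0419, -0.0138, -0.0124], -5.63], [[-0.0404, -0.0179, -0.0124], -5.63]]
```

View pics/scene3.png

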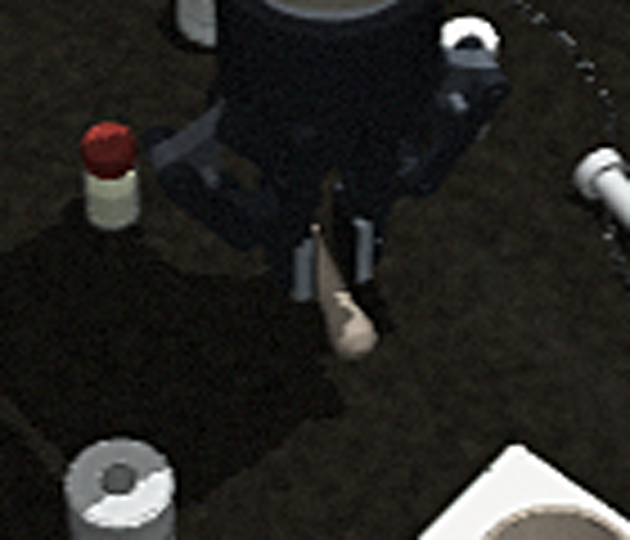

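Call:
drive_tool([
  [[-0.044,-0.001,-0.02],-5.6],
  [[-0.044,-0.005,-0.02],-5.6],
  [[-0.043,-0.01,-0.005],-5.6],
  [[-0.042,-0.014,0],-5.6],
  [[-0.036,-0.016,0],-5.6],
])

```text
t: 6.85
tool_pos: [0.4205, -0.2323, 0.0805]
eef_rot: [0.72, 0.693, 0.011, 0.009]
contact_force: [0.4, -0.5, -0.7]
width: 0.0149
```

```bash
python3 w.py 2; python3 go.py .4185 -.2336 .04 -3.45
```

```text
t 6.95 p [ 0.4197 -0.2339  0.0802] psi -2.43 zax [0.0285 0.0021] w 0.0151 F [ 0.3 -0.1 -0.7] D [-0.0012  0.0003 -0.0402] turn 1.02 n 1
[[[0.0001, -0.0023, 0.0401], 1.02]]
```

Call:
drive_tool([
  [[0,-0.002,0.036],1],
])

```text
t: 7.05
tool_pos: [0.4205, -0.2357, 0.0461]
eef_rot: [0.729, 0.685, 0.012, 0.012]
contact_force: [0.6, -0.7, -2.5]
width: 0.0152
```

```bash
python3 w.py 2; python3 go.py .4185 -.2336 .0125 -3.45; cat > v.py <<'E'
import sys
from h import *
n,name,hw=sys.argv[1],sys.argv[2],int(sys.argv[3]); f=robot.grab_frame(n); im=f["pixels"].copy()
X=[float(k) for k in sys.argv[4:7]] if len(sys.argv)>6 else robot.get_obs()["tool_pos"]
u=P(f,X)[0]; v0=max(int(u[1])-hw,0); u0=max(int(u[0])-int(hw*1.2),0)
c=im[v0:v0+2*hw,u0:u0+int(2.4*hw)]; k=560/c.shape[0]; print("crop origin",u0,v0,"scale",round(k,2)); cv2.imwrite(f"pics/{name}.png",cv2.resize(c,None,fx=k,fy=k,interpolation=cv2.INTER_CUBIC)[:, :800])
E
python3 v.py scene s4 60; python3 v.py top t4 60
```

```text
t 7.15 p [ 0.4166 -0.2323  0.041 ] psi -3.54 zax [0.0232 0.0059] w 0.0151 F [-1.1  0.8  0.2] D [ 0.0019 -0.0013 -0.0285] turn -0.09 n 1
[[[-0.0014, 0.0013, 0.0285], -0.09]]
crop origin 319 311 scale 4.67
crop origin 348 246 scale 4.67
```

View pics/s4.png

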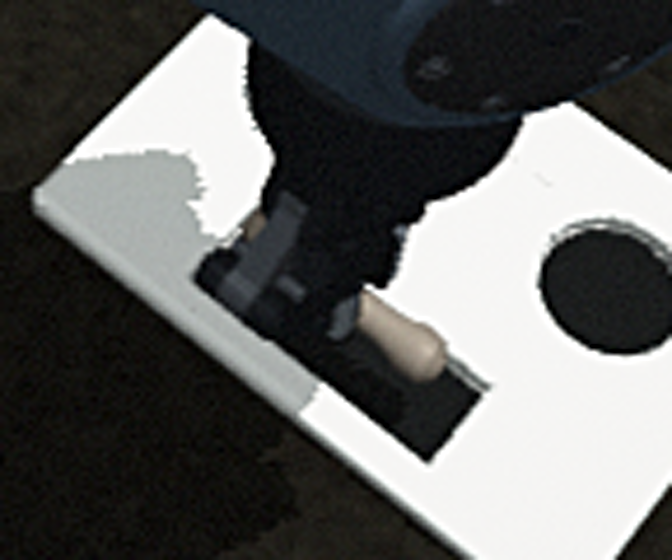

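View pics/t4.png

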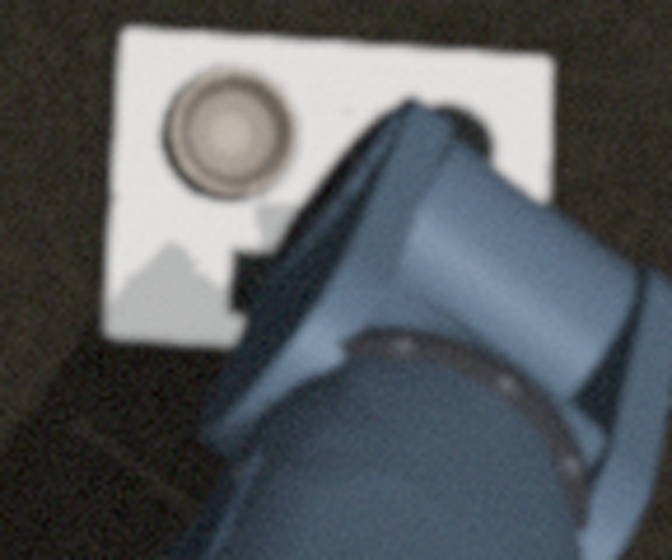

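```bash
python3 - <<'E'
from h import *
f=robot.grab_frame("scene"); print(B(f,[[413.5,388],[372.5,358.5]],.040).round(4))
for z in(.01,): print(P(f,[[.4185,-.2336,.01],[.4158,-.2804,.01],[.421,-.187,.01]]))
E
python3 go.py .4185 -.2336 .0130 -3.45
```

```text
[[ 0.4172 -0.27    0.04  ]
 [ 0.4188 -0.1988  0.04  ]]
[[390.27272493 381.51364782]
 [416.3833157  401.86101375]
 [365.47370175 362.33370999]]
t 7.3 p [ 0.4191 -0.2332  0.0446] psi -3.39 zax [0.0282 0.0024] w 0.015 F [-0.3  0.1 -0.5] D [-0.0006 -0.0004 -0.0316] turn 0.06 n 1
[[[-0.0005, -0.0015, 0.0316], 0.06]]
```

Call:
drive_tool([
  [[0,-0.001,0.022],0],
])

```text
t: 7.4
tool_pos: [0.421, -0.2339, 0.0251]
eef_rot: [0.727, 0.686, 0.012, 0.011]
contact_force: [0.4, 0.3, -1.6]
width: 0.0147
```

```bash
python3 w.py 4; python3 go.py .4185 -.2336 .0130 -3.45
```

```text
t 7.6 p [ 0.4192 -0.233   0.0235] psi -3.36 zax [0.0285 0.0022] w 0.0148 F [0.1 0.2 0.2] D [-0.0007 -0.0006 -0.0105] turn 0.09 n 1
[[[-0.0007, -0.001, 0.0104], 0.09]]
```

Call:
drive_tool([
  [[-0.0005,-0.001,0.01],0],
])

```text
t: 7.7
tool_pos: [0.4196, -0.2339, 0.0149]
eef_rot: [0.727, 0.686, 0.011, 0.011]
contact_force: [0.7, 0.1, -1.1]
width: 0.0149
```

```bash
python3 w.py 3; python3 go.py .4185 -.2336 .0130 -3.45
```

```text
t 7.85 p [ 0.4184 -0.2333  0.0134] psi -3.35 zax [0.0283 0.0024] w 0.0147 F [ 0.3  0.3 -0.6] D [ 0.0001 -0.0003 -0.0004] turn 0.1 n 1
[[[-0.0003, 0.0001, 0.0004], 0.1]]
```

Call:
drive_tool([
  [[0,0,0],0],
], claw=0.1)

```text
t: 7.95
tool_pos: [0.4185, -0.2334, 0.0137]
eef_rot: [0.727, 0.686, 0.011, 0.009]
contact_force: [0.1, -0.6, 0.4]
width: 0.0282
```

```bash
python3 w.py 4; python3 go.py .42 -.23 .09 -25.4
```

```text
t 8.15 p [ 0.4185 -0.2334  0.0136] psi -3.36 zax [0.0286 0.0022] w 0.0471 F [ 0.3 -0.   0.2] D [0.0015 0.0034 0.0764] turn 22.04 n 3
[[[0.0013, 0.0011, -0.0254], 7.35], [[0.0014, 0.001, -0.0254], 7.35], [[0.0015, 0.0008, -0.0254], 7.35]]
```

Call:
drive_tool([
  [[0,0,-0.045],0],
  [[0.015,0,-0.045],0],
])

```text
t: 8.35
tool_pos: [0.4145, -0.2178, 0.1009]
eef_rot: [0.728, 0.686, 0.01, 0.004]
contact_force: [0.6, 0.2, 1.0]
width: 0.0467
```

```bash
python3 v.py scene s5 60 .4185 -.2336 .01; python3 go.py .660 -.118 .09 -25.4
```

```text
crop origin 318 321 scale 4.67
t 8.4 p [ 0.4163 -0.2169  0.1068] psi -3.39 zax [0.0252 0.005 ] w 0.0472 F [ 5.3 -2.3  5.7] D [ 0.2437  0.0989 -0.0168] turn 22.01 n 6
[[[0.0188, 0.0395, 0.0039], 3.67], [[0.0213, 0.0382, 0.0039], 3.67], [[0.0237, 0.0368, 0.0039], 3.67], [[0.026, 0.0352, 0.0039], 3.67], [[0.0282, 0.0334, 0.0039], 3.67]]
[[[0.0303, 0.0316, 0.0039], 3.67]]
```

View pics/s5.png

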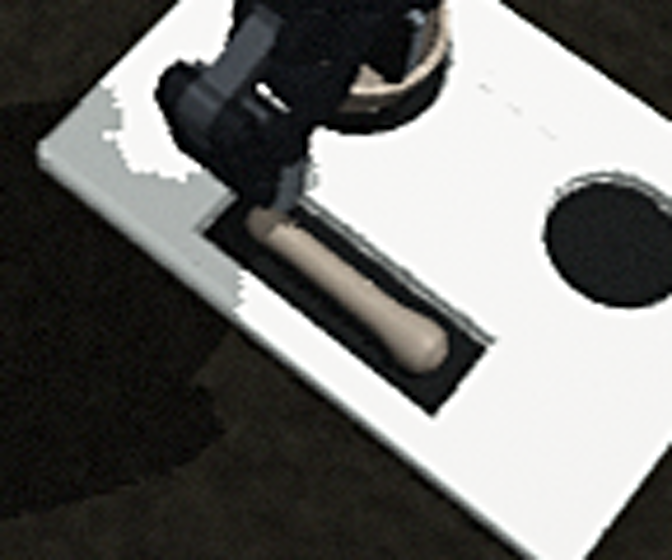

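Call:
drive_tool([
  [[0.019,0.04,0.003],3.7],
  [[0.021,0.038,0.003],3.7],
  [[0.024,0.037,0.003],3.7],
  [[0.026,0.035,0.003],3.7],
  [[0.023,0.028,0.003],3.7],
], claw=0.1)

```text
t: 8.9
tool_pos: [0.6186, -0.1371, 0.1023]
eef_rot: [0.833, 0.554, 0.013, 0.008]
contact_force: [0.2, -1.1, 0.6]
width: 0.0467
```

```bash
python3 w.py 3; python3 go.py .660 -.118 .05 -25.4
```

```text
t 9.05 p [ 0.6178 -0.1373  0.1017] psi -22.55 zax [0.0306 0.0018] w 0.0468 F [-0.6  0.1 -0.5] D [ 0.0422  0.0193 -0.0517] turn 2.85 n 2
[[[0.0166, 0.0151, 0.0265], 1.43], [[0.017, 0.0146, 0.0265], 1.43]]
```

Call:
drive_tool([
  [[0.017,0.015,0.022],1.4],
  [[0.016,0.014,0.022],1.4],
])

```text
t: 9.25
tool_pos: [0.6587, -0.1198, 0.0608]
eef_rot: [0.845, 0.534, 0.014, 0.009]
contact_force: [0.1, -0.6, -0.3]
width: 0.0469
```

```bash
python3 w.py 3; python3 go.py .660 -.118 .011 -25.4; python3 v.py scene s6 60 .66 -.118 .01
```

```text
t 9.4 p [ 0.6578 -0.1194  0.0596] psi -25.33 zax [0.0304 0.0013] w 0.0469 F [-0.2  0.   0.8] D [ 0.0022  0.0014 -0.0486] turn 0.07 n 1
[[[0.0015, 0.0001, 0.0487], 0.07]]
crop origin 339 184 scale 4.67
```

View pics/s6.png

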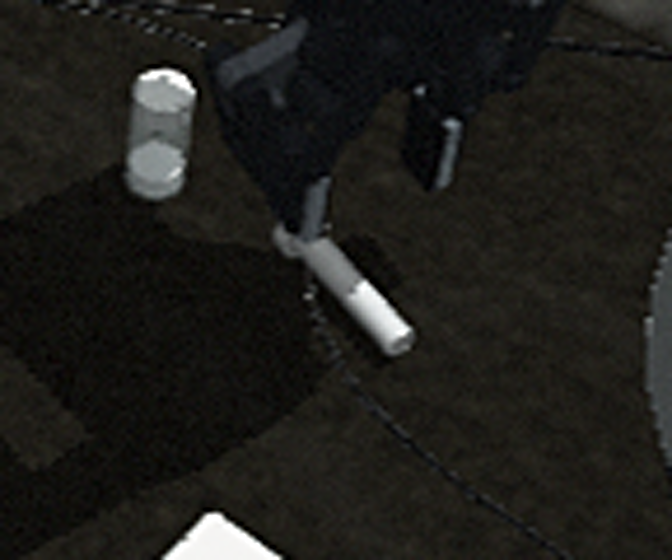

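Call:
drive_tool([
  [[0.002,0,0.038],0],
])

```text
t: 9.55
tool_pos: [0.6625, -0.1197, 0.0279]
eef_rot: [0.845, 0.535, 0.017, 0.011]
contact_force: [0.7, 0.1, 0.2]
width: 0.0468
```

```bash
python3 w.py 4; python3 go.py .660 -.118 .0105 -25.4
```

```text
t 9.75 p [ 0.6593 -0.1185  0.0236] psi -25.36 zax [0.0309 0.001 ] w 0.0471 F [ 0.8 -0.3  1. ] D [ 0.0007  0.0005 -0.0131] turn 0.04 n 1
[[[0.0006, 0.0, 0.0131], 0.04]]
```

Call:
drive_tool([
  [[0.0005,0,0.0135],0],
])

```text
t: 9.85
tool_pos: [0.6616, -0.1189, 0.0133]
eef_rot: [0.845, 0.535, 0.015, 0.01]
contact_force: [0.7, -0.3, 0.6]
width: 0.0467
```

```bash
python3 w.py 4; python3 go.py .660 -.118 .0105 -25.4
```

```text
t 10.05 p [ 0.66   -0.1182  0.0105] psi -25.36 zax [0.0311 0.001 ] w 0.0469 F [ 0.8 -0.3  0.3] D [0.     0.0002 0.    ] turn 0.04 n 1
[[[0.0002, -0.0001, -0.0], 0.04]]
```

Call:
drive_tool([
  [[0,0,0],0],
], claw=-1)

```text
t: 10.15
tool_pos: [0.6602, -0.1183, 0.011]
eef_rot: [0.845, 0.535, 0.014, 0.008]
contact_force: [-0.4, 0.8, -0.1]
width: 0.0335
```

```bash
python3 w.py 6; python3 go.py .660 -.118 .0105 -25.4
```

```text
t 10.45 p [ 0.6606 -0.1184  0.0114] psi -25.37 zax [0.0326 0.0006] w 0.0189 F [-1.3 -0.2  5.6] D [-0.0006  0.0004 -0.0009] turn 0.03 n 1
[[[0.0001, -0.0007, 0.0009], 0.03]]
```

Call:
drive_tool([
  [[0,0,-0.04],0],
  [[0,0,-0.045],0],
])

```text
t: 10.65
tool_pos: [0.6544, -0.1175, 0.092]
eef_rot: [0.845, 0.535, 0.01, 0.004]
contact_force: [1.0, -0.2, -0.8]
width: 0.0189
```

```bash
python3 w.py 2;  python3 go.py .418 .2338 .115 1.3 10; python3 v.py scene s7 60
```

```text
t 10.75 p [ 0.6577 -0.1184  0.0978] psi -25.36 zax [0.0321 0.0007] w 0.0194 F [-0.4  0.1 -0.4] D [-0.2397  0.3522  0.0172] turn -26.66 n 10
[[[0.0216, -0.0367, -0.0025], -2.67], [[0.0233, -0.0356, -0.0025], -2.67], [[0.0249, -0.0345, -0.0025], -2.67], [[0.0265, -0.0333, -0.0025], -2.67], [[0.028, -0.0321, -0.0025], -2.67]]
[[[0.0295, -0.0307, -0.0025], -2.67], [[0.0309, -0.0293, -0.0025], -2.67], [[0.0322, -0.0278, -0.0025], -2.67], [[0.0335, -0.0263, -0.0025], -2.67], [[0.0346, -0.0247, -0.0025], -2.67]]
crop origin 344 153 scale 4.67
```

View pics/s7.png

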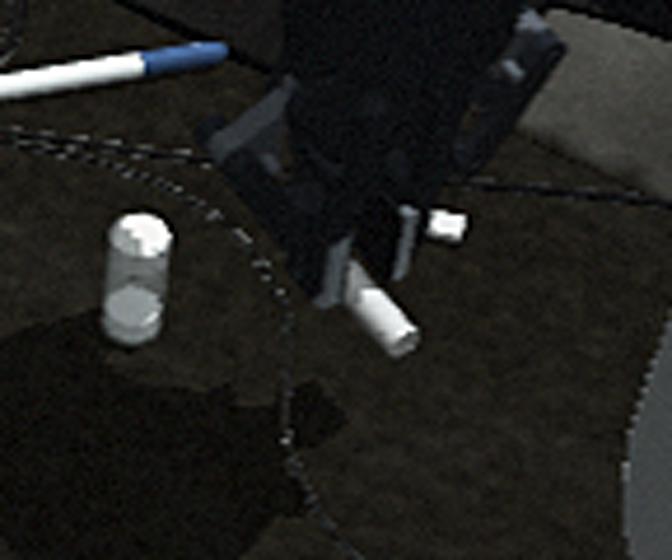

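Call:
drive_tool([
  [[0.022,-0.037,-0.004],-2.7],
  [[0.023,-0.036,-0.004],-2.7],
  [[0.025,-0.035,-0.004],-2.7],
  [[0.027,-0.033,-0.003],-2.7],
  [[0.028,-0.032,-0.002],-2.7],
])

```text
t: 11.3
tool_pos: [0.5305, 0.0604, 0.1035]
eef_rot: [0.776, 0.631, 0.01, 0.007]
contact_force: [0.3, 0.5, -0.6]
width: 0.0194
```

Call:
drive_tool([
  [[0.03,-0.031,-0.002],-2.7],
  [[0.031,-0.029,-0.002],-2.7],
  [[0.032,-0.028,0],-2.7],
  [[0.033,-0.026,0],-2.7],
])

```text
t: 11.7
tool_pos: [0.4267, 0.2048, 0.102]
eef_rot: [0.71, 0.704, 0.006, 0.006]
contact_force: [1.1, 0.6, -1.5]
width: 0.0191
```

```bash
python3 w.py 3;  python3 go.py .418 .2338 .05 1.3
```

```text
t 11.85 p [0.4267 0.2051 0.102 ] psi -0.42 zax [0.0172 0.0001] w 0.0191 F [ 1.8  0.  -0.4] D [-0.0087  0.0287 -0.052 ] turn -1.72 n 2
[[[0.0143, -0.0049, 0.0259], -0.86], [[0.0144, -0.0047, 0.0259], -0.86]]
```

Call:
drive_tool([
  [[0.015,-0.005,0.023],-0.9],
  [[0.012,-0.004,0.02],-0.9],
])

```text
t: 12.05
tool_pos: [0.4204, 0.2318, 0.0589]
eef_rot: [0.699, 0.715, 0.008, 0.007]
contact_force: [0.1, -0.0, -0.5]
width: 0.0193
```

```bash
python3 w.py 3;  python3 go.py .418 .2338 .025 1.3; python3 v.py scene s8 50 .418 .234 .02
```

```text
t 12.2 p [0.42   0.2313 0.059 ] psi 1.31 zax [0.0186 0.0001] w 0.0192 F [-0.4 -0.  -0.4] D [-0.002   0.0025 -0.034 ] turn 0.01 n 1
[[[0.0026, -0.0026, 0.0339], 0.01]]
crop origin 114 178 scale 5.6
```

View pics/s8.png

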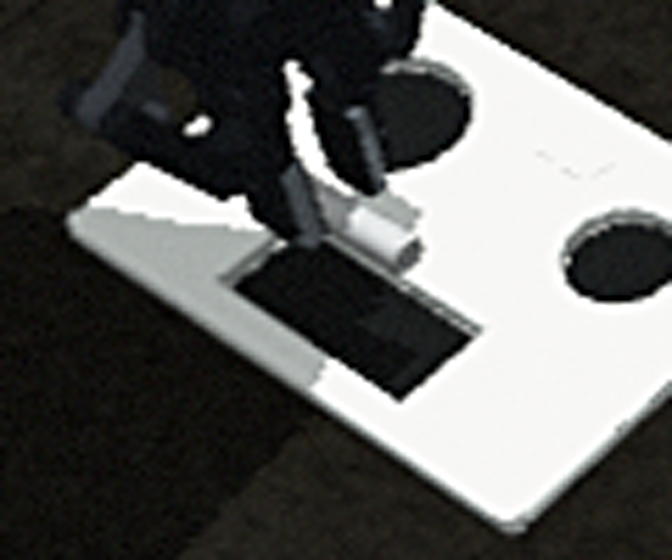

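```bash
python3 - <<'E'
from h import *
f=robot.grab_frame("scene"); print(B(f,[[186.5,224]],.058).round(4))
im=f["pixels"]
# pocket corners from crop
C=np.array([[220,283],[483,330],[402,400],[300,235]])/5.6+[114,178]; print(B(f,C,.010).round(4)[:,:2])
E
python3 go.py .418 .2338 .025 1.3
```

```text
[[0.4202 0.1946 0.058 ]]
[[0.3979 0.2726]
 [0.4375 0.1904]
 [0.4015 0.1894]
 [0.4284 0.2681]]
t 12.3 p [0.421  0.2313 0.0603] psi 1.26 zax [0.0212 0.0012] w 0.0189 F [-0.6  0.  -0.4] D [-0.003   0.0025 -0.0353] turn -0.04 n 1
[[[0.0025, -0.0037, 0.0353], -0.04]]
```

Call:
drive_tool([
  [[0.003,-0.003,0.034],0],
])

```text
t: 12.4
tool_pos: [0.422, 0.2347, 0.0295]
eef_rot: [0.7, 0.714, 0.012, 0.009]
contact_force: [0.8, 0.5, -1.3]
width: 0.0191
```

```bash
python3 w.py 4;  python3 go.py .418 .2336 .0150 1.3
```

```text
t 12.6 p [0.4189 0.2338 0.027 ] psi 1.22 zax [0.0208 0.001 ] w 0.019 F [0.2 0.4 0.2] D [-0.0009 -0.0002 -0.012 ] turn -0.08 n 1
[[[-0.0002, -0.0012, 0.012], -0.08]]
```

Call:
drive_tool([
  [[0,-0.001,0.0115],0],
])

```text
t: 12.7
tool_pos: [0.4198, 0.2341, 0.0173]
eef_rot: [0.7, 0.714, 0.009, 0.008]
contact_force: [-0.1, 1.6, -0.2]
width: 0.0192
```

```bash
python3 w.py 4;  python3 go.py .418 .2336 .0150 1.3
```

```text
t 12.9 p [0.4183 0.2337 0.0158] psi 1.21 zax [0.021  0.0011] w 0.019 F [ 0.1  0.1 -1.4] D [-0.0003 -0.0001 -0.0008] turn -0.09 n 1
[[[-0.0001, -0.0003, 0.0008], -0.09]]
```

Call:
drive_tool([
  [[0,0,0],0],
], claw=0.1)

```text
t: 13.0
tool_pos: [0.4185, 0.2338, 0.0162]
eef_rot: [0.7, 0.714, 0.008, 0.007]
contact_force: [-1.0, -0.3, 1.2]
width: 0.0326
```

```bash
python3 w.py 4; python3 go.py .42 .23 .09 1.3
```

```text
t 13.2 p [0.4184 0.2338 0.016 ] psi 1.21 zax [0.0214 0.0012] w 0.047 F [-0.8  0.5  0.6] D [ 0.0016 -0.0038  0.074 ] turn -0.09 n 2
[[[-0.0019, 0.0015, -0.037], -0.04], [[-0.0019, 0.0015, -0.037], -0.04]]
```

Call:
drive_tool([
  [[0,0,-0.045],0],
  [[-0.01,0,-0.045],0],
])

```text
t: 13.4
tool_pos: [0.4141, 0.2229, 0.1033]
eef_rot: [0.699, 0.715, 0.003, 0.005]
contact_force: [0.8, 0.2, 0.6]
width: 0.0468
```

```bash
python3 v.py scene s9 50 .418 .234 .02; python3 go.py .4335 .038 .12 80
```

```text
crop origin 114 178 scale 5.6
t 13.45 p [0.4163 0.2227 0.1092] psi 1.25 zax [ 0.0181 -0.0005] w 0.047 F [6.4 3.1 6.3] D [ 0.0172 -0.1847  0.0108] turn -78.75 n 10
[[[-0.0185, 0.0013, -0.001], -7.87], [[-0.0185, -0.0012, -0.001], -7.87], [[-0.0182, -0.0037, -0.001], -7.87], [[-0.0175, -0.0062, -0.001], -7.87], [[-0.0165, -0.0085, -0.001], -7.87]]
[[[-0.0151, -0.0107, -0.001], -7.87], [[-0.0135, -0.0127, -0.001], -7.87], [[-0.0117, -0.0144, -0.001], -7.87], [[-0.0096, -0.0159, -0.001], -7.87], [[-0.0073, -0.017, -0.001], -7.87]]
```

View pics/s9.png

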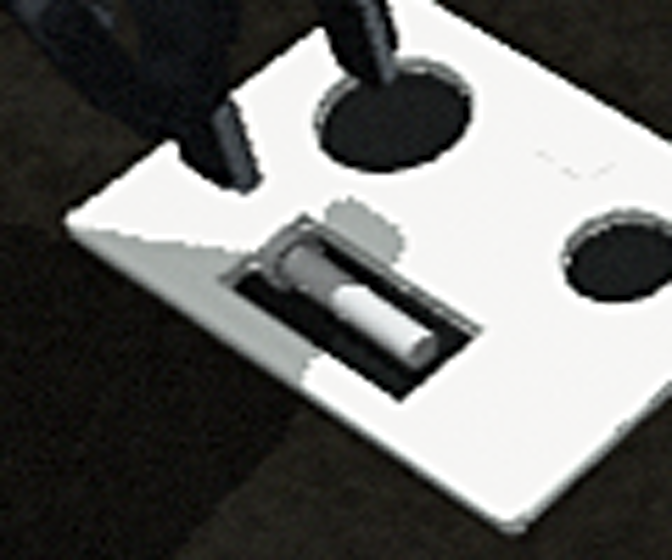

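```bash
python3 go.py .426 -.0465 .11 0
```

```text
t 13.45 p [0.4163 0.2227 0.1092] psi 1.25 zax [ 0.0181 -0.0005] w 0.047 F [6.4 3.1 6.3] D [ 0.0097 -0.2692  0.0008] turn 1.25 n 6
[[[-0.0449, 0.0006, -0.0001], 0.21], [[-0.0449, 0.0008, -0.0001], 0.21], [[-0.0449, 0.001, -0.0001], 0.21], [[-0.0449, 0.0011, -0.0001], 0.21], [[-0.0449, 0.0013, -0.0001], 0.21]]
[[[-0.0449, 0.0014, -0.0001], 0.21]]
```

Call:
drive_tool([
  [[-0.046,0.001,0],0.3],
  [[-0.046,0.001,0],0.3],
  [[-0.046,0.001,0],0.3],
  [[-0.046,0.001,0],0.3],
  [[-0.042,0.001,0],0],
], claw=0.5)

```text
t: 13.95
tool_pos: [0.4267, -0.0061, 0.1137]
eef_rot: [0.704, 0.71, 0.011, 0.01]
contact_force: [1.4, 0.2, -0.8]
width: 0.0638
```

```bash
python3 w.py 3;  python3 go.py .426 -.0465 .06 0
```

```text
t 14.1 p [ 0.427  -0.0062  0.1136] psi 0.28 zax [0.0291 0.002 ] w 0.0641 F [0.1 1.2 0.4] D [-0.001  -0.0403 -0.0536] turn 0.28 n 2
[[[-0.0202, -0.0014, 0.0267], 0.14], [[-0.0202, -0.0013, 0.0267], 0.14]]
```

Call:
drive_tool([
  [[-0.021,-0.001,0.025],0],
  [[-0.017,-0.001,0.022],0],
])

```text
t: 14.3
tool_pos: [0.4285, -0.0433, 0.0677]
eef_rot: [0.705, 0.709, 0.013, 0.012]
contact_force: [-0.5, -0.6, 0.3]
width: 0.0639
```

```bash
python3 w.py 3;  python3 go.py .426 -.0465 .03 0; python3 v.py scene s10 50
```

```text
t 14.45 p [ 0.4277 -0.0429  0.0676] psi 0.31 zax [0.0317 0.0021] w 0.0639 F [-0.4  0.   1. ] D [-0.0017 -0.0036 -0.0376] turn 0.31 n 1
[[[-0.0037, -0.003, 0.0375], 0.31]]
crop origin 234 238 scale 5.6
```

View pics/s10.png

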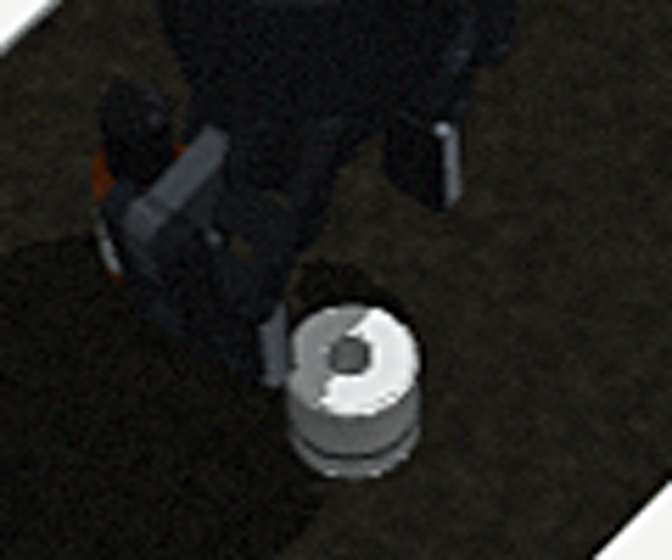

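Call:
drive_tool([
  [[-0.003,-0.003,0.037],0.3],
])

```text
t: 14.6
tool_pos: [0.4298, -0.045, 0.0343]
eef_rot: [0.706, 0.708, 0.015, 0.015]
contact_force: [0.7, -0.5, -1.4]
width: 0.0639
```

```bash
python3 w.py 4;  python3 go.py .426 -.046 .011 0
```

```text
t 14.8 p [ 0.4266 -0.0447  0.032 ] psi 0.11 zax [0.0324 0.0021] w 0.0639 F [-0.6  0.  -0.3] D [-0.0006 -0.0013 -0.021 ] turn 0.11 n 1
[[[-0.0013, -0.0012, 0.021], 0.11]]
```

Call:
drive_tool([
  [[-0.0015,-0.001,0.0205],0],
])

```text
t: 14.9
tool_pos: [0.4285, -0.046, 0.0143]
eef_rot: [0.706, 0.708, 0.014, 0.013]
contact_force: [0.5, -0.9, -0.8]
width: 0.0637
```

```bash
python3 w.py 4;  python3 go.py .426 -.046 .011 0; python3 v.py scene s11 50
```

```text
t 15.1 p [ 0.4268 -0.046   0.0128] psi 0.13 zax [0.0333 0.0019] w 0.064 F [-0.3  0.2  1.1] D [-0.0008 -0.     -0.0018] turn 0.13 n 1
[[[-0.0, -0.0008, 0.0018], 0.13]]
crop origin 236 259 scale 5.6
```

View pics/s11.png

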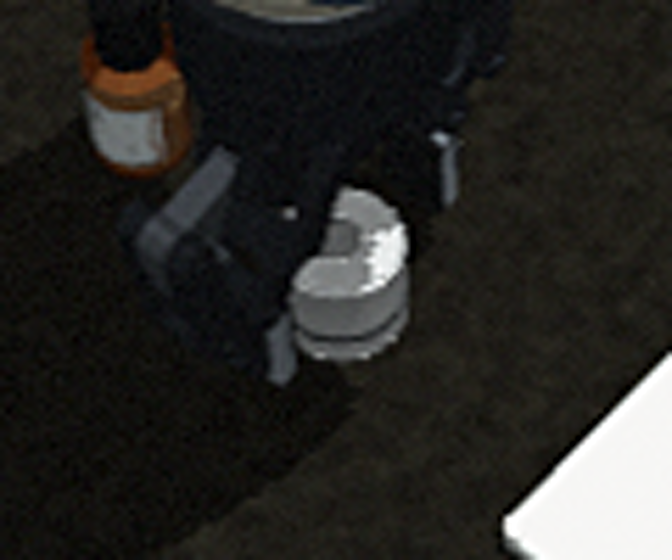

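Call:
drive_tool([
  [[0,0,0.002],0],
], claw=-1)

```text
t: 15.25
tool_pos: [0.4275, -0.0461, 0.0119]
eef_rot: [0.706, 0.708, 0.013, 0.012]
contact_force: [0.9, 0.2, -0.1]
width: 0.0511
```

```bash
python3 w.py 7;  python3 go.py .426 -.046 .11 0
```

```text
t 15.6 p [ 0.4274 -0.0461  0.0118] psi 0.12 zax [0.0349 0.0016] w 0.0365 F [-2.8  1.6 14.5] D [-0.0014  0.0001  0.0982] turn 0.12 n 3
[[[0.0001, 0.0007, -0.0327], 0.04], [[0.0001, 0.0007, -0.0327], 0.04], [[0.0001, 0.0007, -0.0327], 0.04]]
```

Call:
drive_tool([
  [[0,0,-0.02],0],
])

```text
t: 15.7
tool_pos: [0.4257, -0.0459, 0.0311]
eef_rot: [0.706, 0.708, 0.012, 0.01]
contact_force: [-0.2, 1.2, -3.4]
width: 0.0363
```

```bash
python3 w.py 3;  python3 go.py .426 -.046 .11 0;python3 v.py scene s12 50
```

```text
t 15.85 p [ 0.4272 -0.0463  0.0324] psi 0.12 zax [0.0368 0.0012] w 0.0362 F [ 0.6  0.6 -3.9] D [-0.0012  0.0003  0.0776] turn 0.12 n 2
[[[0.0002, 0.0008, -0.0388], 0.06], [[0.0002, 0.0008, -0.0388], 0.06]]
crop origin 236 253 scale 5.6
```

View pics/s12.png

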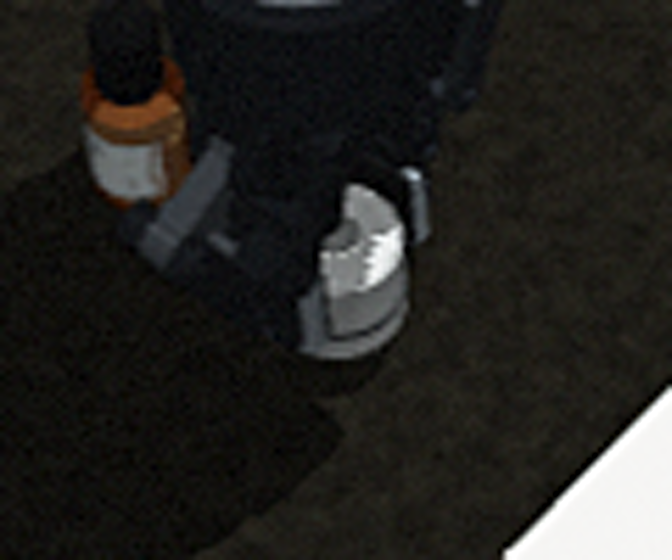

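Call:
drive_tool([
  [[0,0.001,-0.048],0],
  [[0,0.001,-0.046],0],
])

```text
t: 16.1
tool_pos: [0.4214, -0.0455, 0.1206]
eef_rot: [0.706, 0.708, 0.009, 0.005]
contact_force: [1.5, -1.2, -4.6]
width: 0.0363
```

```bash
python3 w.py 2;  python3 go.py .4856 .2874 .12 0 8
```

```text
t 16.2 p [ 0.4244 -0.0461  0.1241] psi 0.11 zax [0.0291 0.0029] w 0.0364 F [ 1.1 -0.  -4.2] D [ 0.0612  0.3335 -0.0041] turn 0.11 n 8
[[[0.0417, 0.0077, 0.0009], 0.01], [[0.0417, 0.0077, 0.0009], 0.01], [[0.0417, 0.0077, 0.0009], 0.01], [[0.0417, 0.0077, 0.0009], 0.01], [[0.0417, 0.0077, 0.0009], 0.01]]
[[[0.0417, 0.0077, 0.0009], 0.01], [[0.0417, 0.0077, 0.0009], 0.01], [[0.0417, 0.0076, 0.0009], 0.01]]
```

Call:
drive_tool([
  [[0.03,0.008,-0.002],0],
  [[0.042,0.008,-0.002],0],
  [[0.042,0.008,0],0],
  [[0.042,0.008,0],0],
  [[0.042,0.008,0],0],
])

```text
t: 16.7
tool_pos: [0.4634, 0.1546, 0.1237]
eef_rot: [0.709, 0.705, 0.009, 0.008]
contact_force: [1.5, -0.3, -3.5]
width: 0.0362
```

Call:
drive_tool([
  [[0.042,0.008,0],0],
  [[0.036,0.008,0],0],
  [[0.022,0.006,0],0],
])

```text
t: 17.0
tool_pos: [0.4842, 0.2606, 0.1181]
eef_rot: [0.708, 0.706, 0.007, 0.007]
contact_force: [0.3, -1.2, -3.4]
width: 0.0361
```

```bash
python3 w.py 3;  python3 go.py .4856 .2874 .05 0
```

```text
t 17.15 p [0.484 0.259 0.118] psi -0.21 zax [ 0.0186 -0.0009] w 0.0363 F [-0.2 -0.7 -4.1] D [ 0.0016  0.0284 -0.068 ] turn -0.21 n 2
[[[0.0142, 0.0001, 0.034], -0.1], [[0.0142, 0.0002, 0.034], -0.1]]
```

Call:
drive_tool([
  [[0.015,0,0.034],0],
  [[0.012,0,0.03],0],
])

```text
t: 17.35
tool_pos: [0.4866, 0.285, 0.0534]
eef_rot: [0.709, 0.705, 0.008, 0.008]
contact_force: [0.0, 0.3, -3.8]
width: 0.0362
```

```bash
python3 w.py 3;  python3 go.py .4856 .2874 .025 0; python3 v.py scene s13 50; python3 v.py top t13 50
```

```text
t 17.5 p [0.4858 0.2844 0.0534] psi -0.25 zax [ 0.0191 -0.0014] w 0.0362 F [-0.3  0.6 -3. ] D [-0.0002  0.003  -0.0284] turn -0.25 n 1
[[[0.003, -0.0007, 0.0284], -0.25]]
crop origin 120 131 scale 5.6
crop origin 124 223 scale 5.6
```

View pics/s13.png

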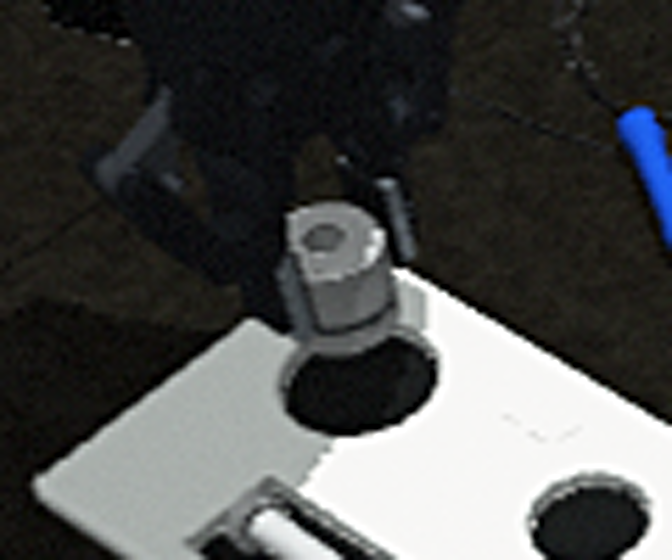

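Call:
drive_tool([
  [[0.003,-0.001,0.026],0],
])

```text
t: 17.7
tool_pos: [0.4898, 0.2882, 0.0337]
eef_rot: [0.709, 0.705, 0.012, 0.009]
contact_force: [0.7, 0.5, -4.9]
width: 0.0357
```

```bash
python3 w.py 4;  python3 go.py .4856 .2874 .016 0; python3 v.py scene s14 50
```

```text
t 17.9 p [0.4874 0.2875 0.0311] psi -0.32 zax [0.0238 0.0009] w 0.0361 F [ 0.3  0.6 -3.4] D [-0.0018 -0.0001 -0.0151] turn -0.32 n 1
[[[-0.0002, -0.0021, 0.0151], -0.32]]
crop origin 121 139 scale 5.6
```

View pics/s14.png

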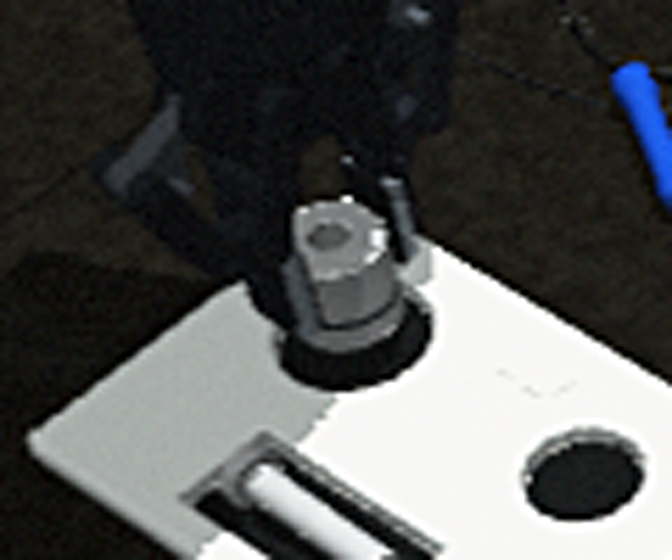

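Call:
drive_tool([
  [[0,-0.003,0.0145],0],
])

```text
t: 18.05
tool_pos: [0.4869, 0.2884, 0.0192]
eef_rot: [0.709, 0.705, 0.012, 0.009]
contact_force: [0.4, 0.1, -4.4]
width: 0.0365
```

```bash
python3 w.py 4;  python3 go.py .4856 .2874 .0155 0; python3 v.py scene s15 50
```

```text
t 18.25 p [0.4848 0.2877 0.0168] psi -0.31 zax [0.0242 0.0011] w 0.0363 F [ 0.2 -0.2 -3.8] D [ 0.0008 -0.0003 -0.0013] turn -0.31 n 1
[[[-0.0003, 0.0008, 0.0013], -0.31]]
crop origin 122 145 scale 5.6
```

View pics/s15.png

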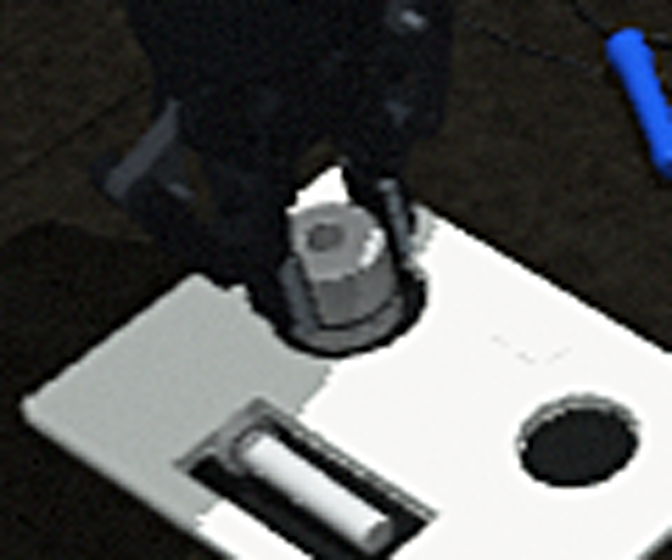

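Call:
drive_tool([
  [[0,0,0.0015],0],
])

```text
t: 18.4
tool_pos: [0.4854, 0.2879, 0.0158]
eef_rot: [0.709, 0.705, 0.01, 0.008]
contact_force: [-1.4, -0.7, -3.6]
width: 0.0362
```

```bash
python3 w.py 3;  python3 go.py .4856 .2874 .0155 0
```

```text
t 18.55 p [0.4851 0.2878 0.0155] psi -0.3 zax [0.0248 0.0013] w 0.0361 F [ 0.3 -0.6 -3.7] D [ 0.0005 -0.0004 -0.    ] turn -0.3 n 1
[[[-0.0004, 0.0005, 0.0001], -0.3]]
```

Call:
drive_tool([
  [[0,0,0],0],
], claw=0.4)

```text
t: 18.65
tool_pos: [0.4854, 0.288, 0.0158]
eef_rot: [0.709, 0.705, 0.01, 0.008]
contact_force: [0.7, 0.2, 0.4]
width: 0.0495
```

```bash
python3 w.py 4;  python3 go.py .4856 .2874 .11 0
```

```text
t 18.85 p [0.4854 0.2879 0.0159] psi -0.31 zax [0.0254 0.0017] w 0.0596 F [-0.2 -0.5  0.8] D [ 0.0002 -0.0005  0.0941] turn -0.31 n 2
[[[-0.0002, 0.0013, -0.0471], -0.15], [[-0.0002, 0.0013, -0.0471], -0.15]]
```

Call:
drive_tool([
  [[0,0,-0.04],0],
  [[0,0,-0.045],0],
])

```text
t: 19.05
tool_pos: [0.4807, 0.2865, 0.0978]
eef_rot: [0.709, 0.705, 0.005, 0.007]
contact_force: [0.5, 0.6, -0.1]
width: 0.0597
```

```bash
python3 w.py 1;  python3 go.py .6647 -.029 .10 0; python3 v.py scene s16 50 .4856 .2874 .02
```

```text
t 19.1 p [0.4835 0.288  0.105 ] psi -0.3 zax [0.0249 0.0014] w 0.06 F [4.1 2.8 6.9] D [ 0.1812 -0.317  -0.005 ] turn -0.3 n 8
[[[-0.0395, 0.0228, 0.0011], -0.04], [[-0.0395, 0.0228, 0.0011], -0.04], [[-0.0395, 0.0228, 0.0011], -0.04], [[-0.0396, 0.0228, 0.0011], -0.04], [[-0.0396, 0.0227, 0.0011], -0.04]]
[[[-0.0396, 0.0227, 0.0011], -0.04], [[-0.0396, 0.0227, 0.0011], -0.04], [[-0.0396, 0.0227, 0.0011], -0.04]]
crop origin 122 144 scale 5.6
```

View pics/s16.png

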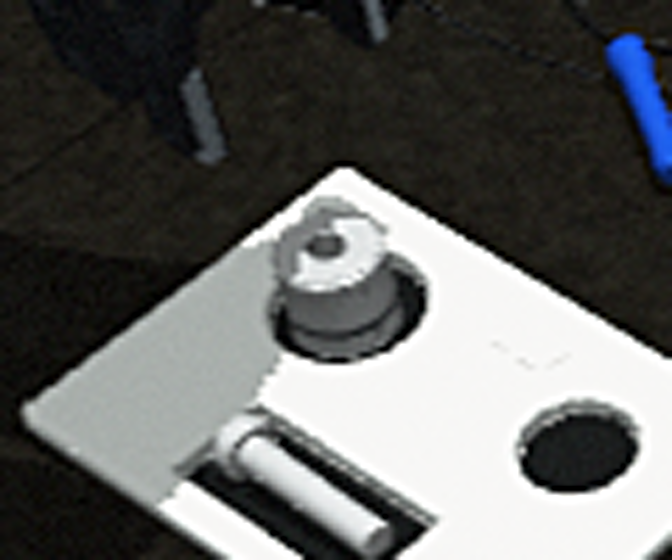

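Call:
drive_tool([
  [[-0.034,0.02,0],0],
  [[-0.04,0.023,0.001],0],
  [[-0.04,0.023,0.001],0],
  [[-0.04,0.023,0.001],0],
  [[-0.04,0.023,0.001],0],
], claw=0.15)

```text
t: 19.65
tool_pos: [0.5975, 0.0921, 0.1024]
eef_rot: [0.706, 0.708, 0.012, 0.009]
contact_force: [0.4, 0.9, -0.3]
width: 0.0492
```

Call:
drive_tool([
  [[-0.04,0.023,0.001],0],
  [[-0.035,0.02,0.001],0],
  [[-0.02,0.012,0.001],0],
])

```text
t: 19.95
tool_pos: [0.6556, -0.0098, 0.0998]
eef_rot: [0.707, 0.707, 0.013, 0.01]
contact_force: [0.0, 1.2, 0.4]
width: 0.0491
```

```bash
python3 w.py 3;  python3 go.py .6647 -.029 .07 0
```

```text
t 20.1 p [ 0.6546 -0.0081  0.0995] psi 0.03 zax [0.0307 0.0042] w 0.0488 F [0.  0.1 0.2] D [ 0.0101 -0.0209 -0.0295] turn 0.03 n 1
[[[-0.021, 0.0091, 0.0297], 0.03]]
```

Call:
drive_tool([
  [[-0.02,0.009,0.026],0],
])

```text
t: 20.2
tool_pos: [0.6656, -0.026, 0.0762]
eef_rot: [0.706, 0.708, 0.014, 0.011]
contact_force: [1.3, 0.4, -1.0]
width: 0.0493
```

```bash
python3 w.py 4;  python3 go.py .6647 -.029 .03 0; python3 v.py scene s17 50
```

```text
t 20.4 p [ 0.6638 -0.027   0.0732] psi 0.04 zax [0.0292 0.0046] w 0.0487 F [0.1 0.1 0.5] D [ 0.0009 -0.002  -0.0432] turn 0.04 n 1
[[[-0.0022, -0.0003, 0.0432], 0.04]]
crop origin 313 145 scale 5.6
```

View pics/s17.png

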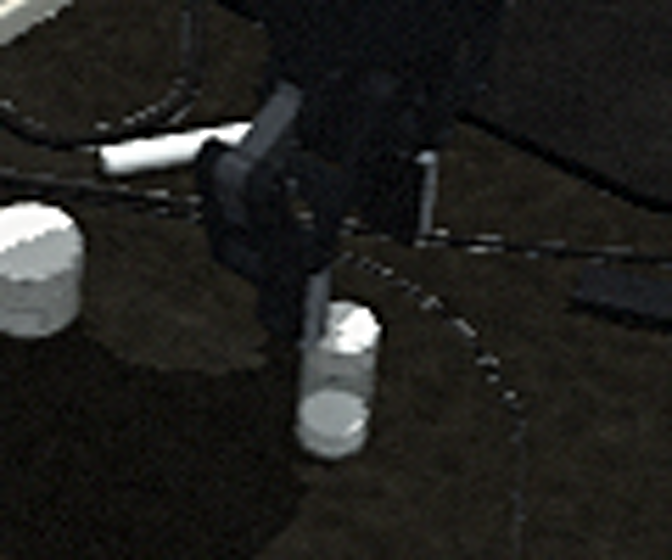

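```bash
python3 - <<'E'
from h import *
f=robot.grab_frame("scene"); g=lambda X:((P(f,X)[0]-[313,145])*5.6).round(0)
print(g([.6647,-.029,.056]),g([.6647,-.029,.078]),g([.6638,-.027,.0732]),g([.6638-.024,-.027-.011,.076]),g([.6638+.024,-.027-.011,.076]),g([.6638-.024,-.027+.011,.076]),g([.6638+.024,-.027+.011,.076]))
for c in ([347,325],): print(B(f,np.array(c)/5.6+[313,145],.056))
E
python3 go.py .6647 -.029 .035 0
```

```text
[341. 323.] [346. 274.] [338. 284.] [324. 337.] [411. 250.] [266. 305.] [353. 220.]
[[ 0.66501505 -0.03115137  0.056     ]]
t 20.5 p [ 0.6644 -0.0268  0.0744] psi 0.09 zax [0.0312 0.0044] w 0.049 F [-0.2 -0.2  0.7] D [ 0.0003 -0.0022 -0.0394] turn 0.09 n 1
[[[-0.0024, -0.0009, 0.0394], 0.09]]
```

Call:
drive_tool([
  [[-0.002,-0.001,0.035],0],
])

```text
t: 20.6
tool_pos: [0.6677, -0.0279, 0.0442]
eef_rot: [0.706, 0.708, 0.016, 0.013]
contact_force: [-0.2, -0.7, -0.3]
width: 0.0488
```

```bash
python3 w.py 4;  python3 go.py .6647 -.029 .016 0; python3 v.py scene s18 50
```

```text
t 20.8 p [ 0.6644 -0.028   0.04  ] psi 0.12 zax [0.0308 0.0045] w 0.0493 F [0.8 0.3 1.1] D [ 0.0003 -0.001  -0.024 ] turn 0.12 n 1
[[[-0.0011, -0.0004, 0.024], 0.12]]
crop origin 312 158 scale 5.6
```

View pics/s18.png

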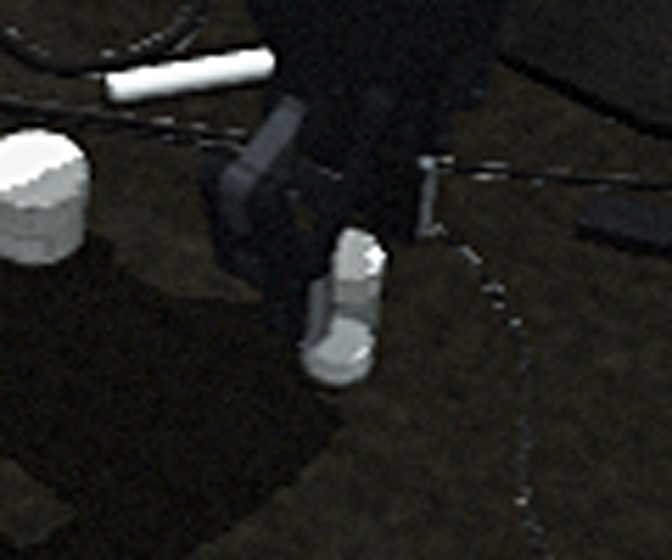

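Call:
drive_tool([
  [[-0.001,0,0.022],0],
])

```text
t: 20.95
tool_pos: [0.6683, -0.0291, 0.0229]
eef_rot: [0.706, 0.708, 0.015, 0.013]
contact_force: [0.3, -0.0, 0.3]
width: 0.0493
```

```bash
python3 w.py 4;  python3 go.py .6647 -.029 .016 0
```

```text
t 21.15 p [ 0.666  -0.029   0.0199] psi 0.12 zax [0.0331 0.0042] w 0.0492 F [-0.3 -0.6 -0.2] D [-0.0013  0.     -0.0039] turn 0.12 n 1
[[[0.0, -0.0015, 0.0039], 0.12]]
```

Call:
drive_tool([
  [[0,0,0.0015],0],
], claw=-1)

```text
t: 21.25
tool_pos: [0.6667, -0.029, 0.0199]
eef_rot: [0.706, 0.708, 0.014, 0.011]
contact_force: [0.0, -1.0, -0.7]
width: 0.0358
```

```bash
python3 w.py 6;  python3 go.py .6647 -.029 .11 0
```

```text
t 21.55 p [ 0.6665 -0.0291  0.0199] psi 0.12 zax [0.0342 0.0041] w 0.0225 F [-2.5 -0.4  6.7] D [-0.0018  0.0001  0.0901] turn 0.12 n 2
[[[0.0002, 0.0006, -0.0451], 0.06], [[0.0002, 0.0006, -0.0451], 0.06]]
```

Call:
drive_tool([
  [[0,0,-0.025],0],
])

```text
t: 21.65
tool_pos: [0.664, -0.029, 0.043]
eef_rot: [0.706, 0.708, 0.012, 0.009]
contact_force: [0.3, -0.3, 0.2]
width: 0.0225
```

```bash
python3 w.py 3;  python3 go.py .6647 -.029 .11 0; python3 v.py scene s19 50
```

```text
t 21.8 p [ 0.6668 -0.0293  0.0469] psi 0.12 zax [0.0377 0.0037] w 0.0223 F [ 0.1  0.5 -1. ] D [-0.0021  0.0003  0.0631] turn 0.12 n 2
[[[0.0003, 0.0001, -0.0316], 0.06], [[0.0003, 0.0001, -0.0316], 0.06]]
crop origin 313 156 scale 5.6
```

View pics/s19.png

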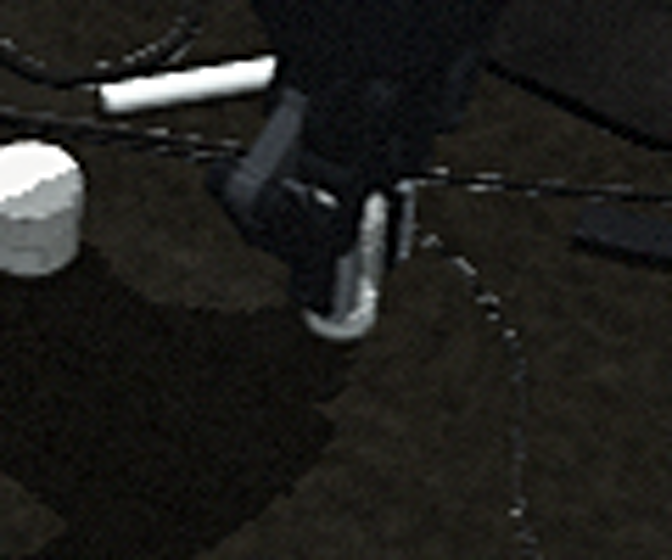

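Call:
drive_tool([
  [[0,0,-0.035],0],
  [[0.02,-0.018,-0.025],0],
])

```text
t: 22.05
tool_pos: [0.6445, -0.0106, 0.1019]
eef_rot: [0.707, 0.707, 0.012, 0.009]
contact_force: [-0.2, 1.5, 0.2]
width: 0.0221
```

```bash
python3 go.py .4881 .1794 .11 1 
```

```text
t 22.05 p [ 0.6445 -0.0106  0.1019] psi 0.0 zax [0.0291 0.0044] w 0.0221 F [-0.2  1.5  0.2] D [-0.1564  0.19    0.0081] turn -1.0 n 6
[[[0.0317, -0.026, -0.002], -0.17], [[0.0318, -0.0259, -0.002], -0.17], [[0.0318, -0.0258, -0.002], -0.17], [[0.0319, -0.0257, -0.002], -0.17], [[0.032, -0.0256, -0.002], -0.17]]
[[[0.0321, -0.0255, -0.002], -0.17]]
```

Call:
drive_tool([
  [[0.032,-0.026,-0.002],0],
  [[0.032,-0.026,-0.002],0],
  [[0.032,-0.026,-0.001],0],
  [[0.032,-0.026,0],0],
  [[0.026,-0.02,0],0],
])

```text
t: 22.55
tool_pos: [0.5161, 0.1466, 0.1042]
eef_rot: [0.708, 0.706, 0.012, 0.01]
contact_force: [1.0, 0.8, -0.2]
width: 0.0226
```

```bash
python3 w.py 3; python3 go.py .4881 .1794 .06 0 
```

```text
t 22.7 p [0.5168 0.1465 0.1043] psi -0.1 zax [0.031  0.0039] w 0.0225 F [ 0.8 -0.6 -0.2] D [-0.0287  0.0329 -0.0443] turn -0.1 n 2
[[[0.0163, -0.0151, 0.0218], -0.05], [[0.0163, -0.015, 0.0218], -0.05]]
```

Call:
drive_tool([
  [[0.017,-0.015,0.021],0],
  [[0.014,-0.013,0.018],0],
])

```text
t: 22.9
tool_pos: [0.4931, 0.1769, 0.0653]
eef_rot: [0.708, 0.706, 0.015, 0.011]
contact_force: [0.2, -0.6, -0.5]
width: 0.0227
```

```bash
python3 w.py 3; python3 go.py .4881 .1794 .035 0 ; python3 v.py scene s20 50 .488 .179 .02; python3 v.py top t20 50 .488 .179 .02
```

```text
t 23.05 p [0.4929 0.1768 0.0653] psi -0.15 zax [0.0346 0.0041] w 0.0221 F [ 1.3 -0.2 -0.3] D [-0.0048  0.0026 -0.0303] turn -0.15 n 1
[[[0.0025, -0.0058, 0.0302], -0.15]]
crop origin 163 169 scale 5.6
crop origin 175 224 scale 5.6
```

View pics/s20.png

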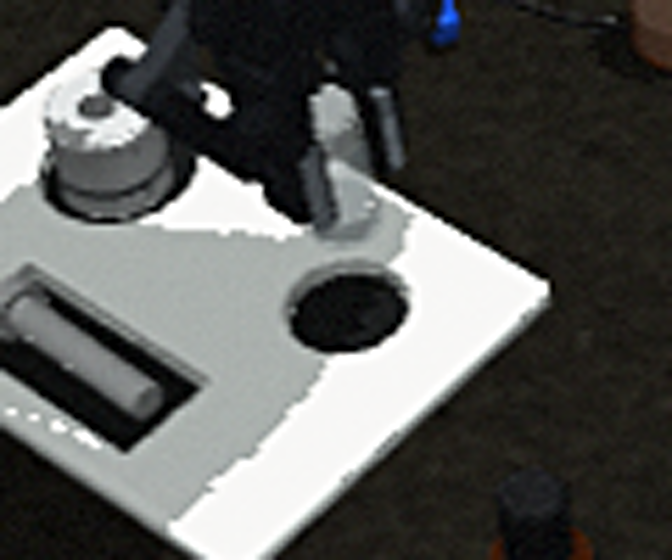

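Call:
drive_tool([
  [[0.0025,-0.006,0.028],0],
])

```text
t: 23.25
tool_pos: [0.493, 0.179, 0.0414]
eef_rot: [0.709, 0.705, 0.018, 0.013]
contact_force: [-0.0, 1.0, -0.0]
width: 0.0221
```

```bash
python3 w.py 4; python3 go.py .4881 .1794 .024 0 ; python3 v.py scene s21 50 .488 .179 .02
```

```text
t 23.45 p [0.4899 0.1787 0.0391] psi -0.25 zax [0.0374 0.0047] w 0.0226 F [ 0.  -0.7  1.1] D [-0.0018  0.0007 -0.0151] turn -0.25 n 1
[[[0.0007, -0.0024, 0.015], -0.25]]
crop origin 163 169 scale 5.6
```

View pics/s21.png

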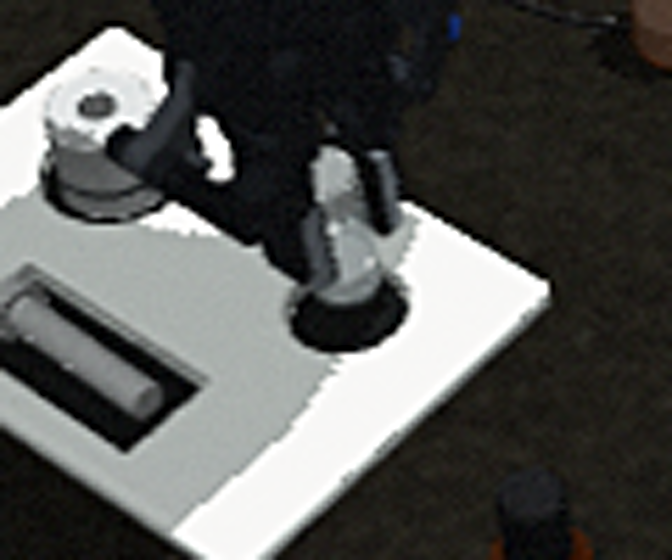

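Call:
drive_tool([
  [[0,-0.002,0.014],0],
])

```text
t: 23.6
tool_pos: [0.4907, 0.1792, 0.0272]
eef_rot: [0.708, 0.705, 0.017, 0.013]
contact_force: [-0.1, -0.0, 0.2]
width: 0.0221
```

```bash
python3 w.py 4; python3 go.py .4881 .1794 .0235 0 ; python3 v.py scene s22 50 .488 .179 .02
```

```text
t 23.8 p [0.4887 0.1789 0.0253] psi -0.24 zax [0.038  0.0049] w 0.0222 F [-0.1  0.4 -0.2] D [-0.0006  0.0005 -0.0018] turn -0.24 n 1
[[[0.0005, -0.0006, 0.0018], -0.24]]
crop origin 163 169 scale 5.6
```

View pics/s22.png

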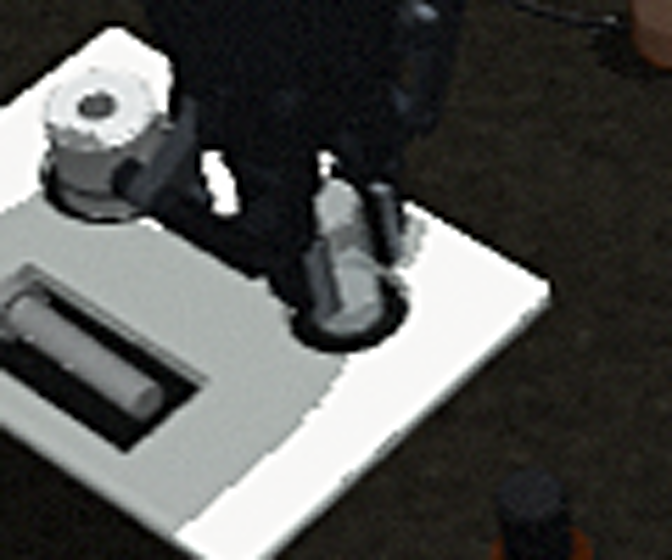

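Nearly on the floor; lower 2 mm more, then release.

Call:
drive_tool([
  [[0,0,0.002],0],
])

```text
t: 23.95
tool_pos: [0.4892, 0.179, 0.0238]
eef_rot: [0.708, 0.706, 0.016, 0.012]
contact_force: [-0.3, 0.6, -0.1]
width: 0.0221
```

```bash
python3 w.py 3; python3 go.py .4881 .1794 .0235 0
```

```text
t 24.1 p [0.489  0.179  0.0235] psi -0.24 zax [0.0385 0.005 ] w 0.0227 F [ 0.3  0.3 -0.3] D [-0.0009  0.0004 -0.    ] turn -0.24 n 1
[[[0.0004, -0.0009, -0.0], -0.24]]
```

Call:
drive_tool([
  [[0,0,0],0],
], claw=0.15)

```text
t: 24.2
tool_pos: [0.489, 0.179, 0.0236]
eef_rot: [0.708, 0.706, 0.015, 0.012]
contact_force: [0.7, -0.1, 0.4]
width: 0.0357
```

```bash
python3 w.py 4; python3 go.py .4881 .1794 .12 0
```

```text
t 24.4 p [0.489  0.179  0.0236] psi -0.24 zax [0.0386 0.0051] w 0.0492 F [-0.2 -0.  -0.1] D [-0.0009  0.0004  0.0964] turn -0.24 n 2
[[[0.0005, 0.0014, -0.0482], -0.12], [[0.0005, 0.0014, -0.0482], -0.12]]
```

Call:
drive_tool([
  [[0,0.001,-0.045],0],
  [[0,0.001,-0.045],0],
])

```text
t: 24.6
tool_pos: [0.4845, 0.1776, 0.1104]
eef_rot: [0.709, 0.706, 0.01, 0.009]
contact_force: [0.0, 0.6, 0.7]
width: 0.049
```

```bash
python3 v.py scene s23 50 .488 .179 .02; python3 go.py .4335 .038 .125 0
```

```text
crop origin 163 169 scale 5.6
t 24.65 p [0.4872 0.1785 0.117 ] psi -0.23 zax [0.0358 0.0043] w 0.0489 F [5.5 1.7 6.1] D [-0.0537 -0.1405  0.008 ] turn -0.23 n 4
[[[-0.0352, -0.0132, -0.0026], -0.06], [[-0.0351, -0.0132, -0.0026], -0.06], [[-0.0351, -0.0133, -0.0026], -0.06], [[-0.0351, -0.0133, -0.0026], -0.06]]
```

View pics/s23.png

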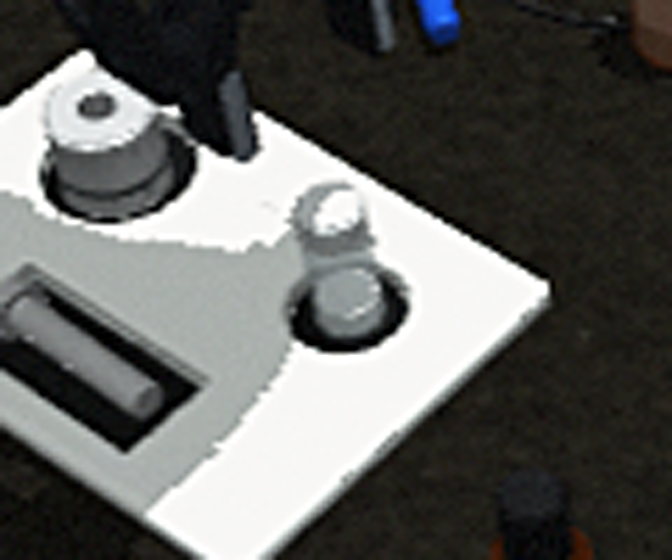

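Call:
drive_tool([
  [[-0.035,-0.013,-0.003],0],
  [[-0.035,-0.013,-0.002],0],
  [[-0.035,-0.013,-0.002],0],
  [[-0.028,-0.01,0],0],
], claw=0.35)

```text
t: 25.05
tool_pos: [0.4388, 0.0446, 0.1251]
eef_rot: [0.706, 0.707, 0.018, 0.014]
contact_force: [-0.3, -0.7, -0.6]
width: 0.0576
```

```bash
python3 w.py 4; python3 go.py .4335 .0385 .10 0
```

```text
t 25.25 p [0.4397 0.0457 0.125 ] psi -0.02 zax [0.0451 0.0062] w 0.0576 F [0.2 0.  0.3] D [-0.0062 -0.0072 -0.025 ] turn -0.02 n 1
[[[-0.0074, -0.0074, 0.0246], -0.02]]
```

Call:
drive_tool([
  [[-0.007,-0.007,0.024],0],
])

```text
t: 25.35
tool_pos: [0.4364, 0.0397, 0.1024]
eef_rot: [0.707, 0.707, 0.02, 0.016]
contact_force: [1.1, -0.1, -0.0]
width: 0.0577
```

```bash
python3 w.py 4; python3 go.py .4335 .0385 .06 0; python3 v.py scene s24 50
```

```text
t 25.55 p [0.434  0.0395 0.1008] psi 0.02 zax [0.0442 0.0063] w 0.0574 F [-0.4 -0.3 -0.2] D [-0.0005 -0.001  -0.0408] turn 0.02 n 1
[[[-0.0013, -0.0023, 0.0407], 0.02]]
crop origin 195 196 scale 5.6
```

View pics/s24.png

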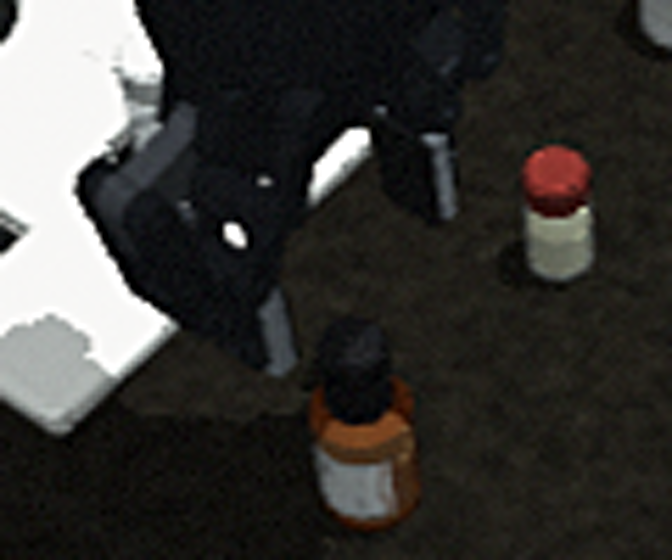

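Call:
drive_tool([
  [[-0.001,-0.002,0.038],0],
])

```text
t: 25.7
tool_pos: [0.4378, 0.0393, 0.0663]
eef_rot: [0.706, 0.707, 0.021, 0.017]
contact_force: [1.5, -0.1, -0.9]
width: 0.0577
```

```bash
python3 w.py 4; python3 go.py .4335 .0385 .022 0; python3 v.py scene s25 50
```

```text
t 25.9 p [0.4343 0.0391 0.0637] psi 0.05 zax [0.0445 0.0064] w 0.0579 F [0.2 0.3 0. ] D [-0.0008 -0.0006 -0.0417] turn 0.05 n 1
[[[-0.0009, -0.0027, 0.0417], 0.05]]
crop origin 198 211 scale 5.6
```

View pics/s25.png

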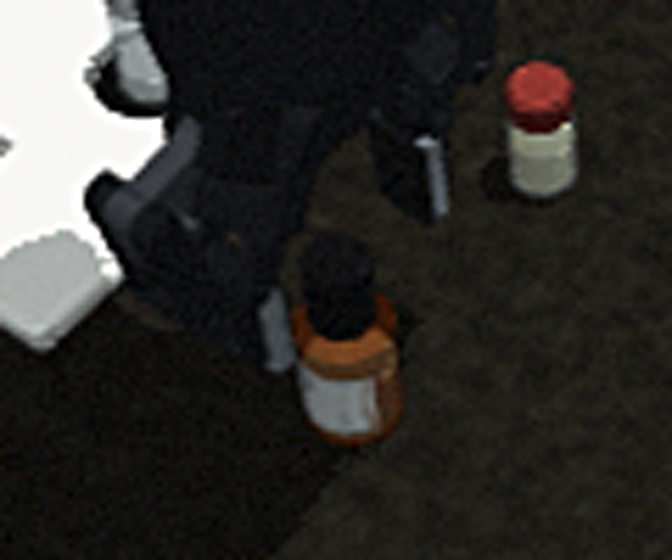

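Call:
drive_tool([
  [[-0.001,-0.002,0.028],0],
])

```text
t: 26.05
tool_pos: [0.437, 0.0383, 0.0394]
eef_rot: [0.706, 0.707, 0.021, 0.017]
contact_force: [0.5, -0.3, -0.3]
width: 0.0577
```

```bash
python3 w.py 4; python3 go.py .4335 .0385 .022 0; python3 v.py scene s26 50
```

```text
t 26.25 p [0.4344 0.0382 0.0373] psi 0.04 zax [0.0465 0.0063] w 0.0573 F [ 0.2 -0.9  0.3] D [-0.0009  0.0003 -0.0153] turn 0.04 n 1
[[[0.0002, -0.0016, 0.0152], 0.04]]
crop origin 200 221 scale 5.6
```

View pics/s26.png

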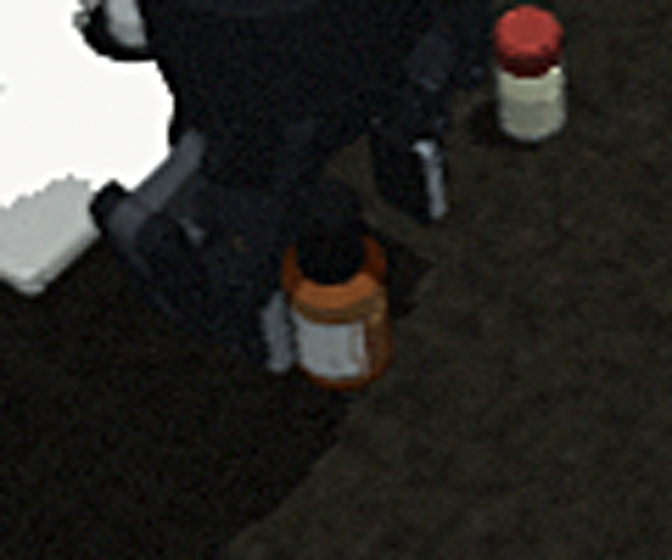

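Call:
drive_tool([
  [[0,-0.002,0.014],0],
])

```text
t: 26.4
tool_pos: [0.435, 0.0383, 0.0255]
eef_rot: [0.707, 0.707, 0.02, 0.016]
contact_force: [0.7, -0.5, -0.1]
width: 0.0578
```

```bash
python3 w.py 4; python3 go.py .4335 .0385 .022 0
```

```text
t 26.6 p [0.4337 0.0383 0.0243] psi 0.05 zax [0.0479 0.0063] w 0.0578 F [0.5 0.5 0.1] D [-0.0002  0.0002 -0.0023] turn 0.05 n 1
[[[0.0001, -0.0003, 0.0023], 0.05]]
```

Call:
drive_tool([
  [[0,0,0.001],0],
], claw=-1)

```text
t: 26.7
tool_pos: [0.4342, 0.0383, 0.0241]
eef_rot: [0.707, 0.707, 0.02, 0.015]
contact_force: [0.3, -0.2, -0.6]
width: 0.0442
```

```bash
python3 w.py 7; python3 go.py .4335 .0385 .12 0
```

```text
t 27.05 p [0.434  0.0383 0.0241] psi 0.05 zax [0.0485 0.0063] w 0.0286 F [-2.3 -0.1 13.5] D [-0.0005  0.0002  0.0959] turn 0.05 n 2
[[[0.0004, 0.0021, -0.0479], 0.03], [[0.0004, 0.0021, -0.0479], 0.03]]
```

Call:
drive_tool([
  [[0,0,-0.025],0],
])

```text
t: 27.15
tool_pos: [0.4316, 0.0382, 0.0481]
eef_rot: [0.707, 0.707, 0.018, 0.014]
contact_force: [0.5, -0.2, 0.1]
width: 0.0285
```

```bash
python3 w.py 3;  python3 go.py .4335 .0385 .12 0; python3 v.py scene s27 50
```

```text
t 27.3 p [0.4336 0.0382 0.0501] psi 0.05 zax [0.051  0.0062] w 0.0285 F [-0.1  0.8 -1.9] D [-0.0001  0.0003  0.0699] turn 0.05 n 2
[[[0.0004, 0.0018, -0.0349], 0.02], [[0.0004, 0.0018, -0.0349], 0.02]]
crop origin 198 217 scale 5.6
```

View pics/s27.png

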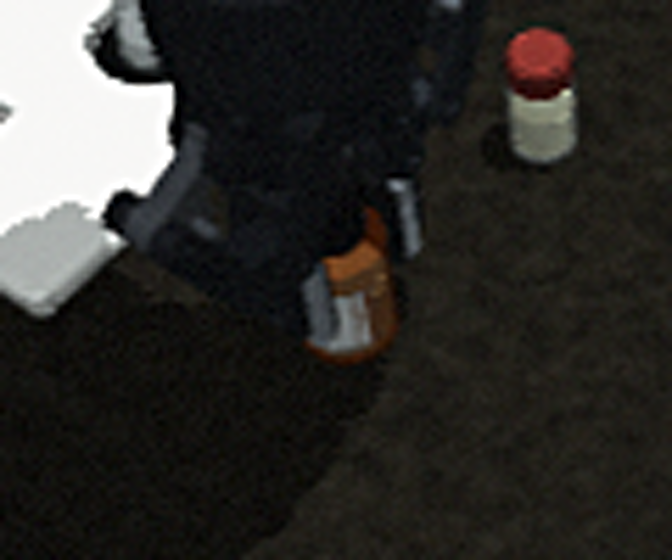

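Call:
drive_tool([
  [[0,0.002,-0.03],0],
  [[-0.02,0.004,-0.025],0],
])

```text
t: 27.55
tool_pos: [0.4338, 0.0187, 0.1022]
eef_rot: [0.706, 0.708, 0.017, 0.012]
contact_force: [0.7, -0.3, -0.3]
width: 0.0287
```

```bash
python3 w.py 2;  python3 go.py .486 -.2937 .11 0 7
```

```text
t 27.65 p [0.4358 0.0168 0.1037] psi -0.0 zax [0.0471 0.0059] w 0.0287 F [ 1.1  0.1 -1.4] D [ 0.0502 -0.3105  0.0063] turn -0.0 n 7
[[[-0.0443, 0.0072, -0.0008], -0.0], [[-0.0443, 0.0072, -0.0008], -0.0], [[-0.0443, 0.0072, -0.0008], -0.0], [[-0.0443, 0.0072, -0.0008], -0.0], [[-0.0443, 0.0072, -0.0008], -0.0]]
[[[-0.0443, 0.0072, -0.0008], -0.0], [[-0.0443, 0.0072, -0.0008], -0.0]]
```

Call:
drive_tool([
  [[-0.035,0.005,0],0],
  [[-0.044,0.007,0],0],
  [[-0.044,0.007,0],0],
  [[-0.044,0.007,0],0],
  [[-0.044,0.007,0],0],
])

```text
t: 28.15
tool_pos: [0.4673, -0.1955, 0.0975]
eef_rot: [0.705, 0.709, 0.018, 0.011]
contact_force: [1.1, 0.5, -1.1]
width: 0.0286
```

Call:
drive_tool([
  [[-0.04,0.006,0],0],
  [[-0.025,0.003,0],0],
])

```text
t: 28.35
tool_pos: [0.4761, -0.2642, 0.0937]
eef_rot: [0.706, 0.708, 0.018, 0.01]
contact_force: [0.5, 0.5, -1.1]
width: 0.0284
```

```bash
python3 w.py 4;  python3 go.py .486 -.2937 .06 0
```

```text
t 28.55 p [ 0.4756 -0.2614  0.0939] psi 0.17 zax [0.038  0.0118] w 0.0288 F [ 0.6  0.7 -0.8] D [ 0.0104 -0.0323 -0.0339] turn 0.17 n 1
[[[-0.0327, 0.009, 0.0339], 0.17]]
```

Call:
drive_tool([
  [[-0.033,0.01,0.03],0],
])

```text
t: 28.65
tool_pos: [0.4878, -0.2918, 0.0656]
eef_rot: [0.705, 0.709, 0.018, 0.01]
contact_force: [1.3, -1.4, -0.1]
width: 0.0284
```

```bash
python3 w.py 4;  python3 go.py .486 -.2937 .045 0; python3 v.py scene s28 50 .486 -.293 .02
```

```text
t 28.85 p [ 0.4864 -0.2925  0.0627] psi 0.19 zax [0.0359 0.0136] w 0.0287 F [ 0.4  0.5 -0.7] D [-0.0004 -0.0012 -0.0177] turn 0.19 n 1
[[[-0.0014, -0.001, 0.0177], 0.19]]
crop origin 389 318 scale 5.6
```

View pics/s28.png

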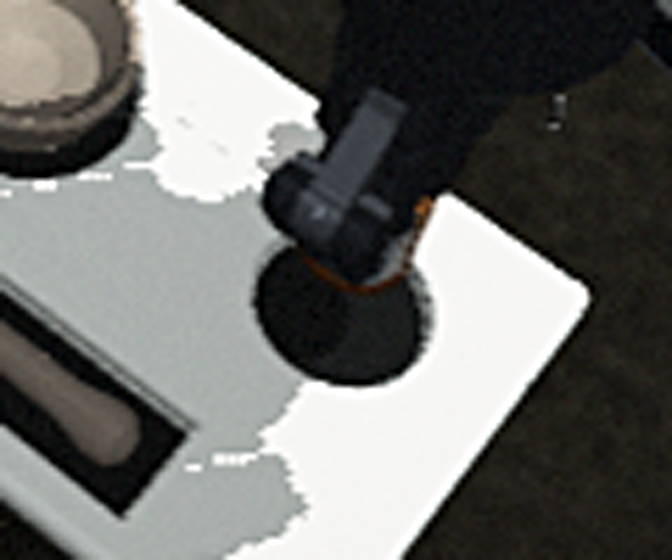

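```bash
python3 - <<'E'
from h import *
f=robot.grab_frame("scene"); g=lambda X:((P(f,X)[0]-[389,318])*5.6).round(0)
print("pocket top c pred",g([.486,-.2937,.010]),"bottle bottom pred",g([.4864,-.2925,.0386]))
a=np.linspace(0,6.28,60); r=P(f,np.c_[.486+.024*np.cos(a),-.2937+.024*np.sin(a),np.full(60,.01)]); r=(r-[389,318])*5.6; print("ellipse",r.min(0),r.max(0))
b=P(f,np.c_[.4864+.015*np.cos(a),-.2925+.015*np.sin(a),np.full(60,.0386)]); b=(b-[389,318])*5.6; print("bottle",b.min(0),b.max(0))
E
python3 go.py .486 -.2937 .04 0
```

```text
pocket top c pred [336. 302.] bottle bottom pred [353. 248.]
ellipse [245.25113063 219.80438082] [427.36744292 386.40252883]
bottle [294.44800241 195.97196526] [411.3633257  301.56968334]
t 28.95 p [ 0.4869 -0.2927  0.0642] psi 0.23 zax [0.0379 0.012 ] w 0.0287 F [ 1.  -0.7 -1.2] D [-0.0009 -0.001  -0.0242] turn 0.23 n 1
[[[-0.0013, -0.0018, 0.0242], 0.23]]
```

Call:
drive_tool([
  [[-0.002,-0.002,0.025],0],
])

```text
t: 29.05
tool_pos: [0.4878, -0.2946, 0.0422]
eef_rot: [0.705, 0.709, 0.018, 0.012]
contact_force: [0.6, -0.6, 0.1]
width: 0.0285
```

```bash
python3 w.py 4;  python3 go.py .4855 -.2945 .028 0; python3 v.py scene s29 50 .486 -.293 .02
```

```text
t 29.25 p [ 0.4859 -0.2939  0.0399] psi 0.26 zax [0.0379 0.0121] w 0.0287 F [ 0.3  0.1 -0.7] D [-0.0004 -0.0006 -0.0119] turn 0.26 n 1
[[[-0.0008, -0.0009, 0.0119], 0.26]]
crop origin 389 318 scale 5.6
```

View pics/s29.png

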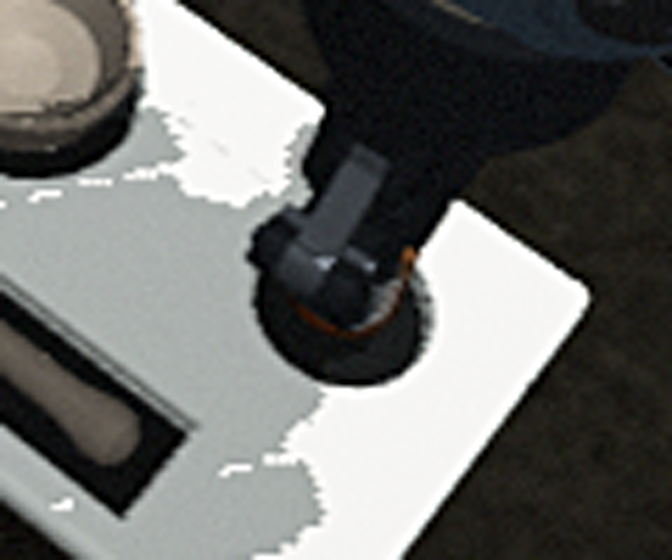

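Call:
drive_tool([
  [[-0.001,-0.002,0.011],0],
])

```text
t: 29.4
tool_pos: [0.4859, -0.2956, 0.031]
eef_rot: [0.705, 0.709, 0.018, 0.012]
contact_force: [0.1, -0.5, 0.2]
width: 0.0287
```

```bash
python3 w.py 4;  python3 go.py .4855 -.2945 .0275 0
```

```text
t 29.6 p [ 0.4846 -0.295   0.0292] psi 0.25 zax [0.0385 0.0116] w 0.0286 F [-0.4  0.7 -0. ] D [ 0.0009  0.0005 -0.0017] turn 0.25 n 1
[[[0.0005, 0.0009, 0.0017], 0.25]]
```

Call:
drive_tool([
  [[0,0,0.001],0],
])

```text
t: 29.7
tool_pos: [0.4847, -0.2951, 0.0284]
eef_rot: [0.705, 0.709, 0.018, 0.01]
contact_force: [0.2, -0.0, 0.8]
width: 0.029
```

```bash
python3 w.py 3;  python3 go.py .4855 -.2945 .0275 0; python3 v.py scene s30 50 .486 -.293 .02
```

```text
t 29.85 p [ 0.4847 -0.2951  0.0283] psi 0.25 zax [0.0386 0.0116] w 0.0287 F [-0.1 -0.2 -0.9] D [ 0.0008  0.0006 -0.0008] turn 0.25 n 1
[[[0.0005, 0.0008, 0.0008], 0.25]]
crop origin 389 318 scale 5.6
```

View pics/s30.png

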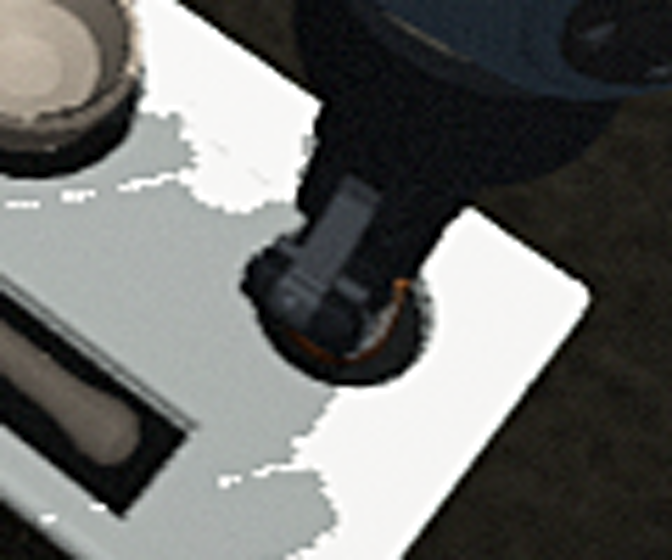

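Call:
drive_tool([
  [[0,0,0.0015],0],
])

```text
t: 30.0
tool_pos: [0.4849, -0.2952, 0.0271]
eef_rot: [0.705, 0.709, 0.018, 0.01]
contact_force: [-2.7, 2.0, 18.6]
width: 0.0289
```

```bash
python3 w.py 3;  python3 go.py .4855 -.2945 .0275 0
```

```text
t 30.15 p [ 0.4849 -0.2952  0.0272] psi 0.25 zax [0.039  0.0113] w 0.0287 F [-1.   0.5  4. ] D [0.0006 0.0007 0.0003] turn 0.25 n 1
[[[0.0007, 0.0006, -0.0003], 0.25]]
```

Call:
drive_tool([
  [[0,0,0],0],
], claw=0.35)

```text
t: 30.25
tool_pos: [0.485, -0.2952, 0.0272]
eef_rot: [0.705, 0.709, 0.018, 0.01]
contact_force: [-1.2, 0.7, 0.6]
width: 0.0417
```

```bash
python3 w.py 5;  python3 go.py .4855 -.2945 .13 0
```

```text
t 30.5 p [ 0.4849 -0.2951  0.0271] psi 0.25 zax [0.0389 0.0114] w 0.0577 F [-0.3  0.8  0.1] D [0.0006 0.0006 0.1029] turn 0.25 n 3
[[[0.0006, 0.0015, -0.0343], 0.08], [[0.0006, 0.0015, -0.0343], 0.08], [[0.0006, 0.0015, -0.0343], 0.08]]
```

Call:
drive_tool([
  [[0,0.002,-0.035],0],
  [[0,0.002,-0.045],0],
  [[0,0,-0.045],0],
])

```text
t: 30.8
tool_pos: [0.4813, -0.2946, 0.1495]
eef_rot: [0.705, 0.709, 0.017, 0.004]
contact_force: [-0.3, 0.4, -0.2]
width: 0.0576
```

```bash
python3 w.py 2;  python3 go.py .30 -.05 .25 0; python3 v.py scene s31 50 .486 -.293 .02
```

```text
t 30.9 p [ 0.4839 -0.2966  0.1541] psi 0.24 zax [0.0374 0.0125] w 0.0576 F [-0.2  0.8 -1.1] D [-0.1839  0.2466  0.0959] turn 0.24 n 7
[[[0.0355, -0.0256, -0.0142], 0.03], [[0.0355, -0.0256, -0.0142], 0.03], [[0.0355, -0.0256, -0.0142], 0.03], [[0.0355, -0.0257, -0.0142], 0.03], [[0.0355, -0.0257, -0.0142], 0.03]]
[[[0.0354, -0.0257, -0.0142], 0.03], [[0.0354, -0.0257, -0.0142], 0.03]]
crop origin 389 318 scale 5.6
```

View pics/s31.png

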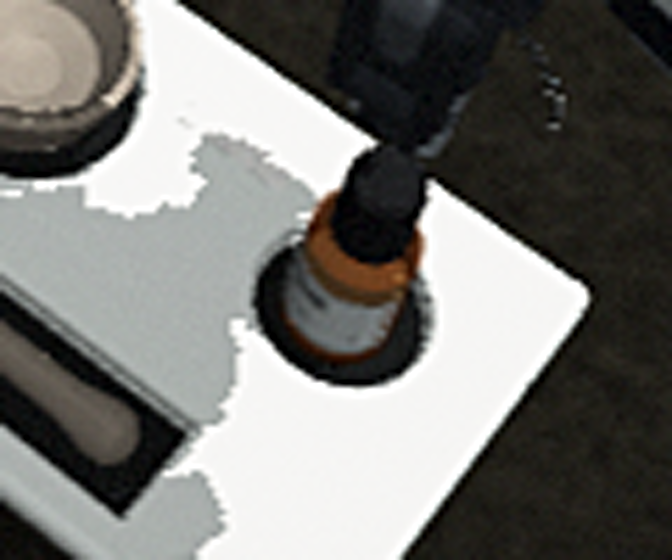

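Call:
drive_tool([
  [[0.02,-0.015,-0.03],0],
  [[0.035,-0.025,-0.02],0],
  [[0.035,-0.025,-0.015],0],
  [[0.035,-0.02,-0.01],0],
  [[0.03,-0.015,0],0],
])

```text
t: 31.45
tool_pos: [0.3752, -0.1389, 0.221]
eef_rot: [0.707, 0.707, 0.017, 0.003]
contact_force: [0.9, -0.5, -0.8]
width: 0.0574
```

```bash
python3 w.py 4; cat > chk.py <<'E'
from fit import *
import pickle
def blob(f,m0,box):
    u0,v0,u1,v1=box; m=np.zeros((480,640),np.uint8); m[v0:v1,u0:u1]=m0[v0:v1,u0:u1]
    n,l,s,c=cv2.connectedComponentsWithStats(m); return (l==1+np.argmax(s[1:,4])).astype(np.uint8)
f=robot.grab_frame("scene"); cv2.imwrite("pics/scene_end.png",f["pixels"])
for nm,x0 in(("die_body",(.486,.287)),("tall_vial",(.488,.179)),("oil_bottle",(.486,-.294)),("brown_bottle",(.6648,.1812)),("sample_pot",(.653,.0885)),("short_vial",(.541,.052))):
    z=.003 if nm in("die_body","tall_vial","oil_bottle") else 0
    c=robot.cut_out(nm,"scene"); p=robot.place_of(nm,"scene")
    u=P(f,[*x0,z+.03])[0]; c=[d for d in c if np.hypot(*(d["pixel"][::-1]-u))<20]
    print(nm,[B(f,d["pixel"][::-1],z)[0,:2].round(4).tolist() for d in p[:1]], fit(nm,f,c[0]["region"],np.array(x0)) if c else None)
for nm in("die_plunger","pestle"):
    for d in robot.cut_out(nm,"scene")[:3]:
        v,u=np.nonzero(d["region"]); X=(B(f,np.c_[u,v],.0125)[:,:2]*1000).astype(np.float32); print(nm,round(d["p"],2),cv2.minAreaRect(X))
t=robot.grab_frame("top"); cv2.imwrite("pics/top_end.png",t["pixels"])
E
python3 chk.py | grep -v -e "^pel" -e "^mul"
```

```text
die_body [[0.4832, 0.2904]] (array([0.4844, 0.2868]), np.float64(0.935))
tall_vial [[0.4812, 0.1786]] (array([0.4911, 0.1796]), np.float64(0.842))
oil_bottle [[0.4866, -0.2967]] None
brown_bottle [] None
sample_pot [] None
short_vial [[0.5374, 0.0533]] (array([0.5406, 0.0607]), np.float64(0.249))
die_plunger 0.49 ((417.40234375, 234.6439666748047), (80.44512176513672, 22.104293823242188), 83.75275421142578)
die_plunger 0.24 ((458.0130615234375, 229.489990234375), (153.0091552734375, 214.57159423828125), 1.3331390619277954)
pestle 0.66 ((417.7231750488281, -236.28482055664062), (72.84239959716797, 16.68143081665039), 88.8953628540039)
```

View pics/scene_end.png

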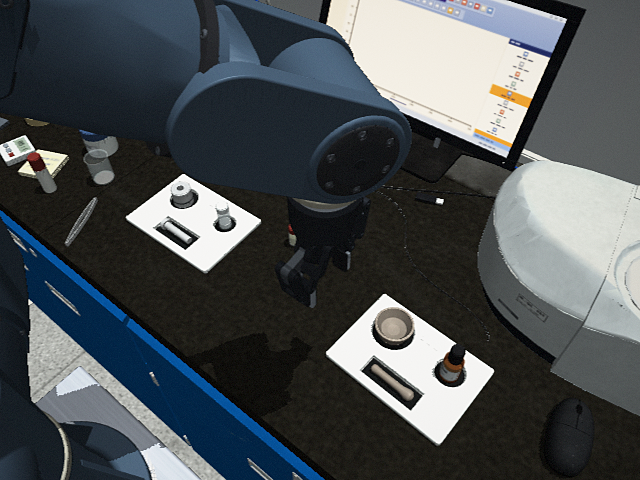

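View pics/top_end.png

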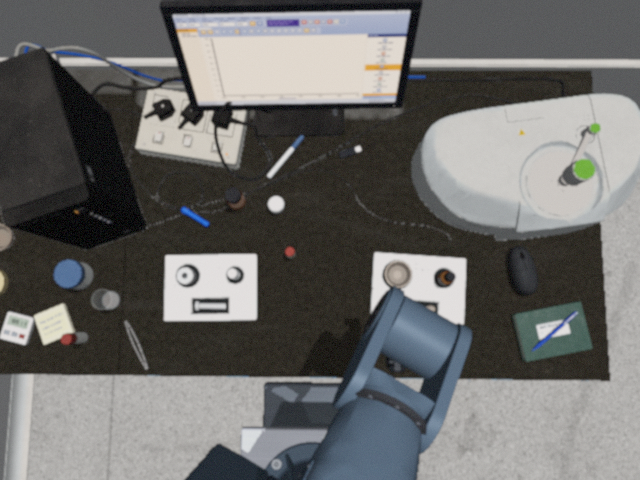

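```bash
python3 - <<'E'
import cv2,numpy as np
a=cv2.imread('pics/scene_end.png'); b=cv2.imread('pics/top_end.png'); t0=cv2.imread('pics/top0.png')
r=lambda i,s:cv2.resize(i,s,interpolation=cv2.INTER_CUBIC)
cv2.imwrite('pics/cmp.png',np.vstack([np.hstack([r(a[165:275,120:265],(395,300)),r(a[290:430,330:495],(395,300))]),np.hstack([r(b[245:330,155:265],(395,290)),r(b[180:270,215:305],(395,290))])]))
print(np.abs(b[185:262,220:300].astype(int)-t0[185:262,220:300]).mean(), np.abs(b[340:375,450:600].astype(int)-t0[340:375,450:600]).mean())
E
```

```text
3.972943722943723 10.674349206349206
```

View pics/cmp.png

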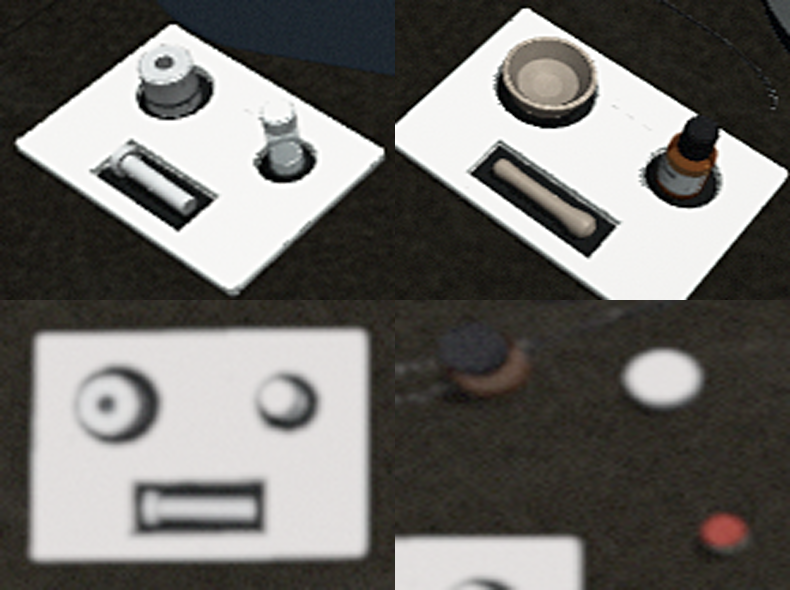

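```bash
python3 -c "
from rig import robot
o=robot.get_obs();print(o['t'],o['contact_force']);print(robot.close_job())"
```

```text
32.45 [-0.10550468  1.18700295  0.1044478 ]
the job is handed in; nothing more can be done
None
```

I placed all five things in their own pockets and handed the job in at 32.5 s, with the gripper clear of everything. The die body, plunger and tall vial are in the pellet tray on the left. The pestle and slim oil bottle are in the mull tray on the right.

**Last pictures:**
- **Standing:** die body, vial and bottle stand upright in their pockets. Model fits put the die body at (0.484, 0.287), about 1 mm off the pocket centre, and the vial at (0.491, 0.180), about 3 mm off.
- **Lying:** plunger and pestle lie flat and lengthwise, about 1–3 mm off centre and within about 8° of the pocket.
- **Left alone:** the brown bottle, white pot and short vial are at their starting pixels in the top view. The blue look-alike was not touched.

**Checks that failed or disagreed:**
- The two cameras differed by 2–3.5 mm in y on the trays, so I used the mean.
- In the last scene picture the arm hid the brown bottle and pot and partly hid the short vial, so the short vial's fit there was bad. All three were judged from the top view.
- The oil bottle's model fit gave nothing at the end. Its detected origin, (0.487, -0.297), is about 3 mm from its pocket centre.
- The tool drifted up to 0.05 rad off vertical during the run. I watched this, and everything settled flat on release.

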